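# Reseat a clipped enamel sample plate on the inspection stage

### The job

The enamel sample plate was clipped askew on the inspection stage. Swing the spring clip well clear to the right, push the plate gently and fully home against the rear fence and the left stop, then swing the clip back and let its tip down so that it holds the plate by the bare copper margin at its right end. Enamel chips easily, so let neither finger nor clip bear on the plate with more than a kilogram (10 N), and leave the other things on the bench where they are.

Things in the scene. Friction and masses are not known exactly. Their poses are not given: they have to be found in the camera images.
- stage: Fixed inspection stage: dark steel plate 140 (x) x 190 (y) mm, top 14 mm above the bench. Origin: centre of underside; +x to the rear (away from the robot), +y left. On it, two bright steel bars 9 mm high: rear fence (front face x = +30 mm, y -16 to +54) and left stop (inner face y = +60 mm, x -21 to +23). Pivot screw of the clip: 17 mm across, at x = +48, y = -37, head 28 mm above the top.
- sample_plate: Loose copper plate 54 (x) x 80 (y) x 6 mm, about 0.2 kg, six enamel squares; origin: centre of underside. Bare margins 14 mm wide at both ends (right: y = -40 to -26 mm). Starts 5 to 13 mm short of both stops, up to 0.1 rad askew. Fully home (rear edge on the fence, left edge on the stop) its origin is at x = +3, y = +20, z = 14 mm in the stage's frame, axes parallel. Unclipped, it slides at 1 to 2 N.
- clip (a joint): Swing of the spring clip about its vertical pivot screw, rad, -0.35 to 2.0. At 0 the tip is over the middle of the right margin of a plate that is home; grows as it swings clear to the right (counter-clockwise from above). The strip points from the pivot along 2.726 + value, rad from the stage's +x towards +y. Stays where left (1 to 2 N at the knob moves it). At 1.7 a finger has room at the plate's right edge.
- clip_leaf: The clip's bowed spring-steel strip, 10 mm wide, 72 mm long. Origin on the pivot axis 18 mm above the stage top; x runs along the strip to the tip. It also bends up as if hinged at the origin. Its tip presses the plate with 4 N; 10 mm higher takes about 9 N at the knob. Off the plate it springs down until the tip is 1 mm over the stage, so lift it over the 6 mm plate; let go while raised, it snaps down with over 10 N.
- clip_knob (a point): Centre of the clip's upright brass barrel knob, 13.6 mm across, 17 mm high (8.5 mm above and below this point), 48 mm out from the pivot axis; taken between the fingers from above. With the tip on the plate it is 32 mm above the stage top; with the clip clear and let down, 28 mm. The strip passes about 18 mm below this point.
- clip_tip (a point): Underside of the clip's rounded tip, the point that bears on the plate: 62 mm out from the pivot axis, 14 mm farther out than the knob's centre and 26 mm below it.
- flux_jar: Brown-stained glass jar with a brush handle sticking out, 45 x 59 x 48 mm, loose bystander; origin: centre of its underside.
- tin_blue: Round blue tin, 89 mm across, 37 mm high, loose bystander; origin: centre of its underside.

How it is judged:
By the outcome, as a careful person would: the job done as asked, in the order asked, and still so for the second after the job is handed in, with the robot touching nothing.
It also fails if it takes over 72 s, if anything falls off the work surface, if the arm or the gripper's body presses on something with over 40 N, if the wrist force passes 120 N, or if a joint passes its speed limit or range.

### The arm

A 6-joint arm with a two-finger parallel gripper is mounted at the origin on a cart in front of the work surface, level with it; the furniture and walls round the work are solid. World frame = base frame: x ahead of the robot, y to its left, z up, the work surface at z = 0. Lengths are in m, angles in rad, forces in N, time in s.
With the tool pointing down it reaches from about 0.375 to 0.9 m from the base axis. Payload 3.1 kg.
Tool frame: the origin (TCP) lies midway between the tips of the shut fingers; the grasp point (between the pads) lies 19 mm behind it; z points along the fingers, y is the direction in which the jaws open and shut (so a half turn about z gives the same grasp; the last joint's range is limited). The gripper opens to 85 mm and grips with 20 to 120 N. Pads are 22 mm wide; open, the fingers measure 114 mm over their backs; the gripper's body (76 mm by 85 mm) begins 54 mm behind the grasp point. The pads swing forward as they close: fully open they stand 13 mm farther back than shut.
Start: joints at [-1.337, 0.527, 1.433, -0, 1.181, -0.178], TCP at [0.25, -0.573, 0.231] pointing down, gripper open.
Joint ranges: [-3.08, 3.08], [-0.75, 2.2], [0.22, 2.44], [-1.43, 4.57], [0, 2.65], [-2.85, 2.85]. Speed limits (rad/s): [2.79, 2.79, 3.14, 3.14, 3.14, 3.14].

### API

Orientations are given as a unit quaternion [x, y, z, w].
In Python, from station import manip gives the robot as it stands. The module is installed in compiled form; this text tells all that it offers.
- The arm moves only by the tool drive_tool, never from a script. Its argument "deltas" is one flat list of numbers, 4 for each row, row after row: the shift along the tool's x, y, z in cm, then the turn about the tool's z in degrees. A call has 1 to 12 rows; each row is the pose to reach, as a shift and turn from the pose measured when the call began, along the tool's axes at that moment; what a row does not reach only later rows make up. A row lasts 1/10 s, in which the tool goes at most 50 mm and 8.59 degrees, less where a joint would pass 70% of its speed; a pose out of reach is approached as far as the arm can. A call with a gripper value outside its range is refused whole. "hand" is the finger opening in cm, from 0 to 8.54, set as the call begins (left out, the last holds). The fingers move at their own pace and stop on an object; "squeeze" is the grip in N (left out, the last holds). Time passes only in rows, so rows that repeat a pose let the fingers close. It gives the time, the measured TCP pose, the force and the opening at its end, in the units of the state.
- manip.sense(): the state, without advancing time (a new reading comes with each control period).
- manip.snapshot(name): name is "scene" or "top" or "wrist"; returns a dict with "frame" (420x560x3 uint8, red, green, blue), "depth" (420x560 float32, m along the optical axis (not along the pixel's ray), 0 where there is no reading), "fx", "fy", "cx", "cy" (pixels), "R" (3x3) and "t" (3): a world point X has camera coordinates R X + t. Camera axes: x right, y down, z forward; pixel columns grow to the right and rows downward; lengths in m; the calibration is good to about 2 mm. A picture is of the moment at which its call begins.
- manip.sign_off(): hands the job in, once; it reports no verdict.
The state is a dict: "t": time; "q": joint angles; "qd": joint speeds; "tau": joint torques, N m; "tcp_pos": TCP position; "tool_rot": TCP orientation; "force": force on the tool from outside, world axes, zero at the start; "ft_torque": the same for the moment, N m; "finger_gap": opening from 0.0 (shut) to 1.0 (fully open).
Only numpy, scipy, OpenCV 4.12 (cv2) and the standard library are available. Lean on these libraries where they do the work, as an engineer would, in place of code of your own. Each camera call takes 0.05 s, during which the arm holds its last target.

## Working session

There is one attempt and no reset: what is moved stays moved. The work goes in short steps, Python scripts to look and compute and a tool call to move; the robot and the scene stay as the last step left them, time stands still between calls to the robot, and variables do not carry over. Pictures are saved under pics/ and viewed, and the job is handed in when it is done.

Besides the shell and the picture viewer there is one more tool, called by a JSON object that holds its "api" and its "payload", one argument or row to a line. drive_tool: Moves the arm, as the interface text tells. Its arguments: {"type":"object","properties":{"deltas":{"type":"array"},"hand":{"type":"number"},"squeeze":{"type":"number"}},"required":["deltas"]}

```bash
mkdir -p pics; python3 - <<'E'
from station import manip
import cv2
s=manip.sense()
for k in s: print(k,s[k])
for n in("scene","top","wrist"):
    d=manip.snapshot(n); cv2.imwrite(f"pics/{n}0.png",d["frame"][:,:,::-1]); print(n,d["fx"],d["cx"],d["cy"],d["R"],d["t"])
E
```

```text
t 0.0
q [-1.33749853e+00  5.28472066e-01  1.43388796e+00 -3.35639330e-07
  1.18142146e+00 -1.78502016e-01]
qd [ 0.00028577 -0.00110505 -0.00027932 -0.00093073  0.00118664  0.00028129]
tau [ 2.31044596e-04 -4.42346334e+01 -1.78022754e+01 -2.50425919e-04
  8.55421677e-03 -1.08129927e-05]
tcp_pos [ 0.25001989 -0.57203316  0.23033457]
tool_rot [ 9.78876798e-01  2.04448079e-01 -3.01359897e-05 -1.09399821e-03]
force [-0.1540989   0.41572735 -0.17655077]
ft_torque [0.02072768 0.02014041 0.03234661]
finger_gap 1.0022582381299212
scene 501.3913396148611 282.0228810780735 207.49000025316923 [[ 0.99331059  0.11509898 -0.00928976]
 [ 0.05660968 -0.5555015  -0.8295863 ]
 [-0.10064502  0.82351096 -0.55830124]] [-0.52246721  0.13120558  0.77446263]
top 487.6422789073488 281.3065342060473 208.44780940550277 [[-0.0263063  -0.99963873  0.00551328]
 [-0.99746182  0.02588318 -0.06633234]
 [ 0.06616567 -0.00724424 -0.99778235]] [0.21716722 0.48821892 0.91948476]
wrist 367.38158136526374 270.42271133350863 203.5122409654417 [[ 0.39932662 -0.91680699 -0.00178642]
 [-0.88124794 -0.3843744   0.2750607 ]
 [-0.25286423 -0.10826479 -0.9614252 ]] [-0.62415175 -0.03428845  0.37912825]
```

View pics/scene0.png

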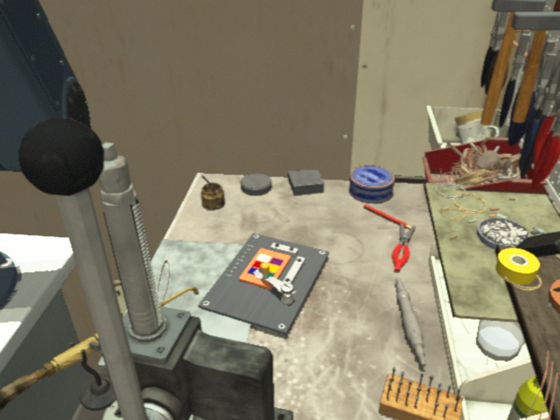

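View pics/top0.png

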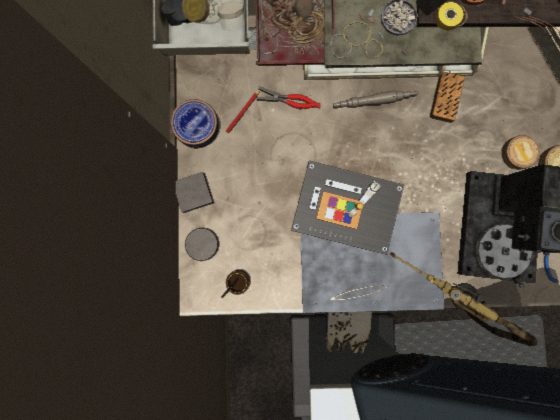

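View pics/wrist0.png

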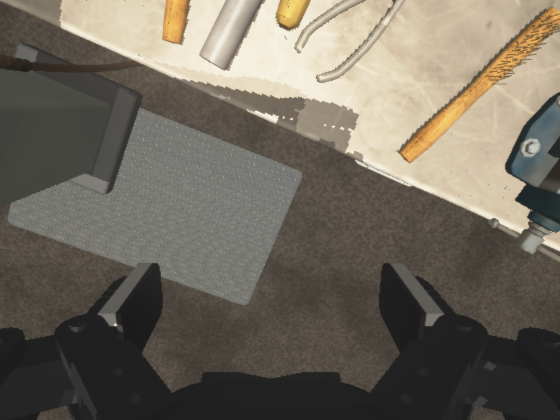

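```bash
cat > h.py <<'E'
from station import manip
import cv2, numpy as np
def save(name,fn,box,sc):
    d=manip.snapshot(name); x0,y0,x1,y1=box
    im=d["frame"][y0:y1,x0:x1,::-1]
    cv2.imwrite(fn,cv2.resize(im,None,fx=sc,fy=sc,interpolation=cv2.INTER_CUBIC)); return d
def ray(d,u,v,z):
    r=np.array([(u-d["cx"])/d["fx"],(v-d["cy"])/d["fy"],1.]); R=d["R"];c=-R.T@d["t"]; w=R.T@r
    return c+w*(z-c[2])/w[2]
def proj(d,X):
    p=d["R"]@np.asarray(X)+d["t"]; return d["fx"]*p[0]/p[2]+d["cx"],d["fy"]*p[1]/p[2]+d["cy"]
E
python3 - <<'E'
from h import *
save("top","pics/topc.png",(280,150,420,260),5.7)
save("scene","pics/scc.png",(195,225,335,335),5.7)
E
```

```text
(no output)
```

View pics/topc.png

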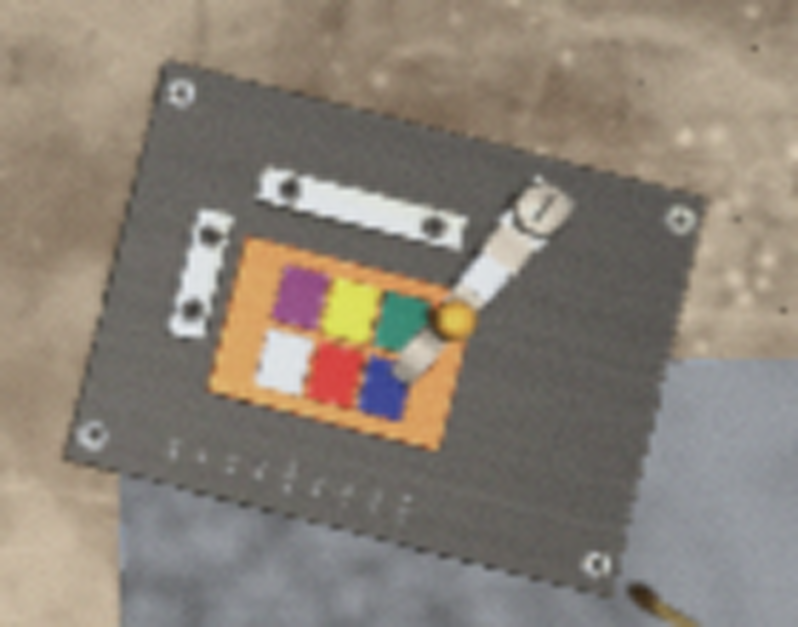

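View pics/scc.png

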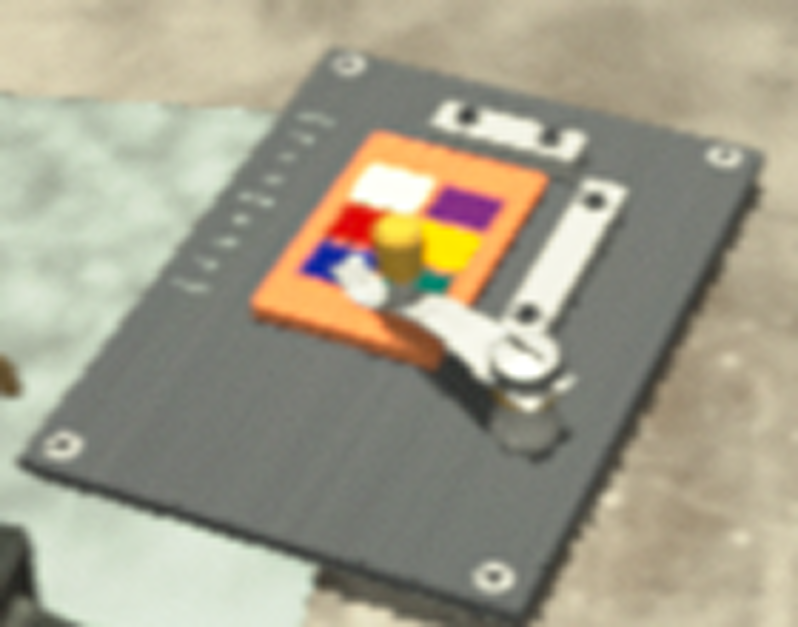

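```bash
cat > fit.py <<'E'
from h import *
d=manip.snapshot("top")
def P(c,z): return ray(d,280+(c[0]+.5)/5.7-.5,150+(c[1]+.5)/5.7-.5,z)
C=[P(c,.014) for c in((163,62),(707,198),(612,597),(66,460))]
L=np.array([[.07,.095],[.07,-.095],[-.07,-.095],[-.07,.095]])
W=np.array(C)[:,:2]
def rigid(L,W):
    lm,wm=L.mean(0),W.mean(0);U,S,V=np.linalg.svd((L-lm).T@(W-wm));R=V.T@U.T;return R,wm-R@lm
R,o=rigid(L,W); a=np.arctan2(R[1,0],R[0,0]);print("stage",o,a,"res mm",((L@R.T+o-W)*1e3).round(1).tolist())
print("sides",[np.linalg.norm(W[i]-W[i-1])*1e3 for i in range(4)])
for n,c,z in(("pTL",(247,238),.020),("pBL",(210,388),.02),("pBR",(438,450),.02),("knob",(456,318),.0545),("screw",(545,206),.042),("tip",(405,370),.02),("fenceL",(264,183),.023),("fenceR",(463,233),.023),("stop",(180,325),.023)):
    X=P(c,z); print(n,X.round(4),"stage mm",(R.T@(X[:2]-o)*1e3).round(1))
E
python3 fit.py
```

```text
stage [0.49299809 0.07709017] -0.2717638049115498 res mm [[0.5, -0.1], [0.6, -0.3], [-0.7, -0.4], [-0.4, 0.8]]
sides [np.float64(138.95043117402744), np.float64(189.80772469701722), np.float64(138.80964540033568), np.float64(188.69983211626158)]
pTL [0.5242 0.1239 0.02  ] stage mm [17.5 53.4]
pBL [0.4741 0.1379 0.02  ] stage mm [-34.5  53.5]
pBR [0.4514 0.0623 0.02  ] stage mm [-36.1 -25.4]
knob [0.4931 0.0605 0.0545] stage mm [  4.5 -16. ]
screw [0.53   0.0278 0.042 ] stage mm [ 48.9 -37.6]
tip [0.4784 0.0724 0.02  ] stage mm [-12.8  -8.4]
fenceL [0.5422 0.1179 0.023 ] stage mm [36.5 52.5]
fenceR [0.5237 0.0518 0.023 ] stage mm [ 36.4 -16.2]
stop [0.4953 0.1475 0.023 ] stage mm [-16.7  68.4]
```

```bash
python3 - <<'E'
from h import *
for n in("top","scene"):
    d=manip.snapshot(n); D=d["depth"]; v,u=np.mgrid[0:420,0:560]
    c=np.stack([(u-d["cx"])/d["fx"]*D,(v-d["cy"])/d["fy"]*D,D],-1)
    X=(c-d["t"])@d["R"]; X[D==0]=np.nan
    # max height grid 5cm
    print(n,"rows x .15..0.75 step .05 ; cols y .2..-.75")
    print("      ",[f"{y:.2f}" for y in np.arange(.2,-.75,-.05)])
    for x in np.arange(.15,.75,.05):
        r=[]
        for y in np.arange(.2,-.75,-.05):
            m=(abs(X[...,0]-x)<.025)&(abs(X[...,1]-y)<.025)
            r.append(f"{np.nanmax(X[...,2][m])*100:4.0f}" if m.sum()>2 else "   .")
        print(f"{x:.2f}"," ".join(r))
E
```

```text
top rows x .15..0.75 step .05 ; cols y .2..-.75
       ['0.20', '0.15', '0.10', '0.05', '0.00', '-0.05', '-0.10', '-0.15', '-0.20', '-0.25', '-0.30', '-0.35', '-0.40', '-0.45', '-0.50', '-0.55', '-0.60', '-0.65', '-0.70']
0.15  -74    0    0  -74    .    .  -74  -74  -75  -84  -84  -84  -84  -84  -84  -84  -84  -83  -83
0.20    .    .   36   38    .    .    .    .    .   -2    .    .    .    .    .    .    .    .    .
0.25    .    .   37   45   52   51    .    .    9    9    .    .    .    .    .    .    .    .    .
0.30    0    0    1    1   52   52   43    9    9    0    0    0    .    .    .    .    .    .    .
0.35    0    1    1    1    1    7   10    9    5    5    2    0    .    .    .    .    .    .    .
0.40    1    1    2    2    6    6    1    5   22   18    3    0    .    .    .    .    .    .    .
0.45    2    2    2    3    2    1    1   18   23   19    .    .    .    .    .    .    .    .    .
0.50    2    3    2    6    4    2    1    3   19   19    .    .    .    .    .    .    .    .    .
0.55    0    3    3    4    4    2    1    3   19   19    3    3    .    .    
[... 1045 characters left out ...]

0.40    0    0    1    1    6    6    .    .   32   21    .    .    .    .    .    .    .    .    .
0.45    1    2    2    2    2    0    .    .   39   37   44    .    .    .    .    .    .    .    .
0.50    1    2    2    5    4    1   -0    .   20   19    .    .    .    .    .    .    .    .    .
0.55    0    3    2    4    4    1    0    3   19   19    .    .    .    .    .    .    .    .    .
0.60    0    1    1    0    0    0    0    0    .    .    .    .    .    .    .    .    .    .    .
0.65    0    0    0    0    0    0    4    5    .    .    .    .    .    .    .    .    .    .    .
0.70    1   17   17   17   17   17   17   17    .    .    .    .    .    .    .    .    .    .    .
```

```bash
python3 - <<'E'
from h import *
for n in("top","scene"):
    d=manip.snapshot(n); D=d["depth"]; v,u=np.mgrid[0:420,0:560]
    print(n,"cam",(-d["R"].T@d["t"]).round(2))
    c=np.stack([(u-d["cx"])/d["fx"]*D,(v-d["cy"])/d["fy"]*D,D],-1)
    X=(c-d["t"])@d["R"]; X[D==0]=np.nan
    for vv in range(0,420,25):
        for uu in range(5,560,25):
            if X[vv,uu,2]>.2: print((uu,vv),X[vv,uu].round(2),end=' ')
    print()
E
```

```text
top cam [0.43 0.21 0.95]
(5, 0) [0.61 0.41 0.6 ] (30, 0) [0.64 0.42 0.54] (55, 0) [0.67 0.42 0.5 ] (80, 0) [0.7  0.42 0.44] (105, 0) [0.74 0.42 0.36] (130, 0) [0.79 0.42 0.26] (5, 25) [0.59 0.41 0.6 ] (30, 25) [0.61 0.41 0.57] (55, 25) [0.64 0.42 0.49] (80, 25) [0.67 0.42 0.44] (105, 25) [0.71 0.42 0.36] (130, 25) [0.75 0.42 0.26] (5, 50) [0.58 0.41 0.6 ] (30, 50) [0.59 0.41 0.57] (55, 50) [0.61 0.41 0.52] (80, 50) [0.64 0.42 0.43] (105, 50) [0.67 0.42 0.36] (130, 50) [0.71 0.42 0.26] (5, 75) [0.56 0.41 0.6 ] (30, 75) [0.57 0.41 0.57] (55, 75) [0.58 0.41 0.52] (80, 75) [0.6  0.41 0.47] (105, 75) [0.64 0.42 0.36] (130, 75) [0.68 0.42 0.26] (5, 100) [0.54 0.41 0.6 ] (30, 100) [0.55 0.41 0.57] (55, 100) [0.56 0.41 0.52] (80, 100) [0.58 0.41 0.47] (105, 100) [0.6  0.41 0.4 ] (130, 100) [0.64 0.42 0.26] (5, 125) [0.52 0.41 0.6 ] (30, 125) [0.53 0.4  0.57] (55, 125) [0.54 0.41 0.52] (80, 125) [0.55 0.41 0.47] (105, 125) [0.57 0.41 0.4 ] (130, 125) [0.59 0.41 0.31] (5, 150) [0.5  0.41 0.6 ] (30, 150) [0.51 0.41 0.57] (55, 150) [0.52 0.41 0.52] (80, 150) [0.53 0.41 0.47] (105, 150) [0.54 0.4
[... 5488 characters left out ...]
) [ 0.45 -0.22  0.34] (80, 225) [ 0.45 -0.3   0.38] (130, 225) [ 0.44 -0.22  0.32] (80, 250) [ 0.45 -0.3   0.36] (105, 250) [ 0.46 -0.28  0.35] (130, 250) [ 0.44 -0.23  0.3 ] (555, 250) [ 0.82 -0.08  0.21] (80, 275) [ 0.44 -0.3   0.34] (105, 275) [ 0.46 -0.29  0.34] (130, 275) [ 0.44 -0.23  0.28] (105, 300) [ 0.45 -0.3   0.32] (130, 300) [ 0.43 -0.23  0.25] (155, 300) [ 0.45 -0.22  0.25] (105, 325) [ 0.45 -0.3   0.3 ] (130, 325) [ 0.42 -0.22  0.21] (155, 325) [ 0.45 -0.22  0.22] (180, 325) [ 0.46 -0.21  0.21] (105, 350) [ 0.44 -0.29  0.27] (130, 350) [ 0.45 -0.28  0.26] (155, 350) [ 0.45 -0.24  0.21] (180, 350) [ 0.47 -0.23  0.2 ] (130, 375) [ 0.45 -0.29  0.24] (130, 400) [ 0.45 -0.29  0.22]
```

```bash
python3 - <<'E'
from h import *
save("top","pics/tp2.png",(340,140,560,420),2.1)
E
```

```text
(no output)
```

View pics/tp2.png

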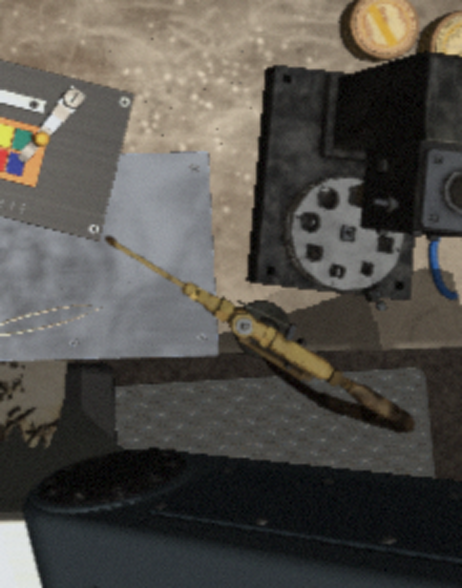

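```bash
cat >> h.py <<'E'
def rows(W,phis=None):
    """W world xyz list, phis list target phi (rad) ; prints rows cm,deg"""
    s=manip.sense(); q=s["tool_rot"]; p=np.array(s["tcp_pos"])
    from scipy.spatial.transform import Rotation as Ro
    R=Ro.from_quat(q).as_matrix(); ph=np.arctan2(R[1,0],R[0,0])
    print("now",p.round(4),"phi",round(ph,3),"tilt",R[:,2].round(4))
    out=[]
    for i,w in enumerate(W):
        d=R.T@(np.array(w)-p)*100
        t=0 if phis is None else -np.degrees((phis[i]-ph+np.pi)%(2*np.pi)-np.pi)
        out+=[round(float(x),2) for x in d]+[round(float(t),1)]
    print(out)
E
python3 - <<'E'
from h import *
a=np.radians
W=[(.235,-.53,.26),(.22,-.49,.29),(.20,-.45,.32),(.185,-.41,.35),(.175,-.38,.38),(.17,-.36,.40)]
ph=[.41]*6
for az in(-59,-53,-47,-41,-35,-29): W.append((.4*np.cos(a(az)),.4*np.sin(a(az)),.40)); ph.append(.41)
rows(W,ph)
E
```

```text
now [ 0.2502 -0.5727  0.2313] phi 0.412 tilt [ 0.  0. -1.]
[0.32, -4.52, -2.87, 0.1, 0.54, -8.79, -5.87, 0.1, 0.31, -13.25, -8.87, 0.1, 0.54, -17.52, -11.87, 0.1, 0.82, -20.67, -14.87, 0.1, 1.16, -22.7, -16.87, 0.1, 5.15, -22.83, -16.87, 0.1, 9.27, -23.59, -16.87, 0.1, 13.29, -24.77, -16.87, 0.1, 17.16, -26.37, -16.87, 0.1, 20.84, -28.36, -16.87, 0.1, 24.29, -30.72, -16.87, 0.1]
```

{"api": "drive_tool", "payload": {
  "deltas": [0.3, -4.0, -2.5, 0, 0.5, -8.0, -5.5, 0, 0.4, -12.5, -8.5, 0, 0.5, -17.0, -11.5, 0, 0.8, -20.5, -14.5, 0, 1.2, -22.7, -16.9, 0, 5.1, -22.8, -16.9, 0, 9.3, -23.6, -16.9, 0, 13.3, -24.8, -16.9, 0, 17.2, -26.4, -16.9, 0, 20.8, -28.4, -16.9, 0, 24.3, -30.7, -16.9, 0]
}}

```text
t: 1.75
tcp_pos: [0.351, -0.1929, 0.4006]
tool_rot: [0.979, 0.204, 0.0, 0.0]
force: [-0.0, -0.1, 0.2]
finger_gap: 0.998
```

```bash
python3 - <<'E'
from h import *
s=manip.sense(); print(s["t"],s["q"],s["force"])
a=np.radians
W=[];ph=[]
for i,az in enumerate((-23,-17,-11,-5,1)): W.append((.4*np.cos(a(az)),.4*np.sin(a(az)),.40)); ph.append(.41-a(7.5)*(i+1))
for i,f in enumerate((.2,.4,.6,.8,1.,1)): 
   b=np.array(W[4]); W.append(b+(np.array([.493,.0605,.13])-b)*f); ph.append(max(-.735,.41-a(7.5)*(i+6)))
rows(W,ph)
E
```

```text
1.75 [-7.83341999e-01  1.91632993e-02  1.68408864e+00  7.75078312e-05
  1.43728142e+00  3.75893319e-01] [-0.04090298 -0.06286162  0.17163827]
now [ 0.351  -0.1929  0.4006] phi 0.412 tilt [ 8.e-04 -7.e-04 -1.e+00]
[3.04, -2.66, 0.05, 7.6, 5.93, -5.7, 0.05, 15.1, 8.48, -9.01, 0.05, 22.6, 10.67, -12.58, 0.05, 30.1, 12.48, -16.36, 0.05, 37.6, 14.61, -16.6, 5.45, 45.1, 16.74, -16.84, 10.85, 52.6, 18.88, -17.08, 16.25, 60.1, 21.01, -17.32, 21.65, 65.7, 23.14, -17.56, 27.05, 65.7, 23.14, -17.56, 27.05, 65.7]
```

{"api": "drive_tool", "payload": {
  "deltas": [3.0, -2.7, 0, 7.6, 5.9, -5.7, 0, 15, 8.5, -9.0, 0, 22.5, 10.7, -12.6, 0, 30, 12.5, -16.4, 0, 37.5, 14.3, -16.6, 4.5, 45, 16.1, -16.8, 9.0, 52.5, 17.9, -17.0, 13.5, 60, 19.7, -17.2, 18, 65.7, 21.5, -17.4, 22.5, 65.7, 23.1, -17.5, 27, 65.7, 23.1, -17.5, 27, 65.7],
  "hand": 5
}}

```text
t: 2.95
tcp_pos: [0.4903, 0.0606, 0.1237]
tool_rot: [0.933, -0.359, -0.006, 0.002]
force: [-0.4, 0.3, 0.5]
finger_gap: 0.584
```

```bash
python3 - <<'E'
from h import *
s=manip.sense(); print(s["t"],s["q"],s["force"])
d=save("wrist","pics/w1.png",(0,0,560,420),1.4)
for X in((.493,.0605,.0545),(.53,.028,.042)): print(proj(d,X))
save("top","pics/t1.png",(280,150,420,260),5.7)
E
```

```text
2.95 [-1.03398467e-01  5.28326129e-01  1.84858007e+00 -7.25046361e-04
  7.77664506e-01  2.20216416e+00] [-0.39683175  0.32263334  0.50343364]
(np.float64(267.5908569731281), np.float64(214.7363992241694))
(np.float64(266.1964737852901), np.float64(130.04311494143863))
```

View pics/w1.png

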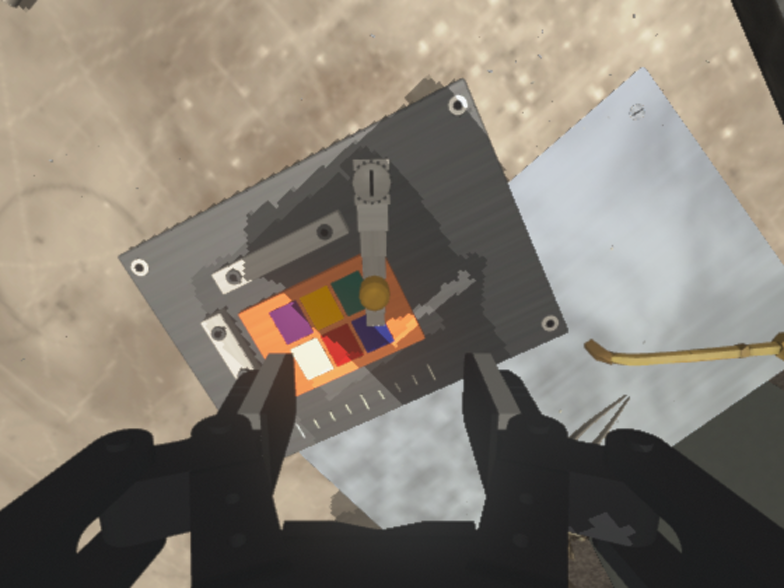

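```bash
python3 - <<'E'
from h import *
d=save("wrist","pics/w2.png",(215,100,335,260),4.5)
print(manip.sense()["tcp_pos"], -d["R"].T@d["t"])
print(d["depth"][200:225:3,267], d["depth"][129,265])
for X in((.493,.0605,.0545),(.53,.028,.042)): print(proj(d,X))
E
```

```text
[0.49318308 0.05958984 0.13167393] [0.54523216 0.01323683 0.27211668]
[0.23660995 0.23152347 0.22958651 0.22850902 0.22864802 0.22871214
 0.22852832 0.23200281 0.26481643] 0.2266353
(np.float64(269.60421549236537), np.float64(215.65040485151684))
(np.float64(268.3665982219074), np.float64(133.55999925240644))
```

View pics/w2.png

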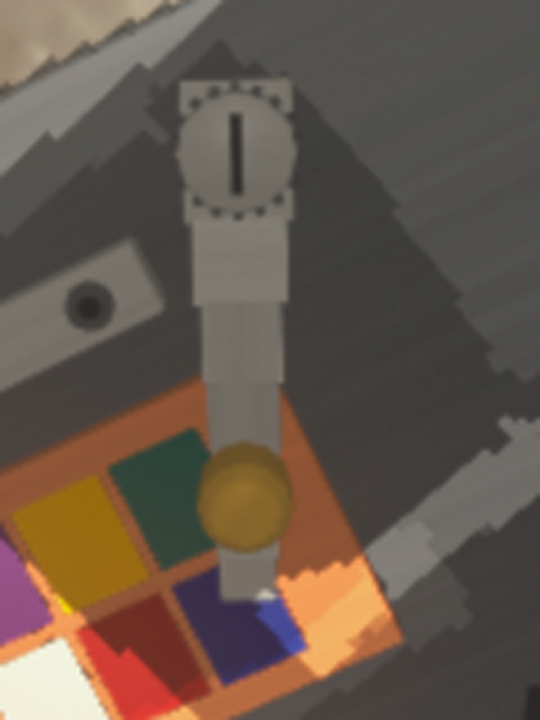

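View pics/t1.png

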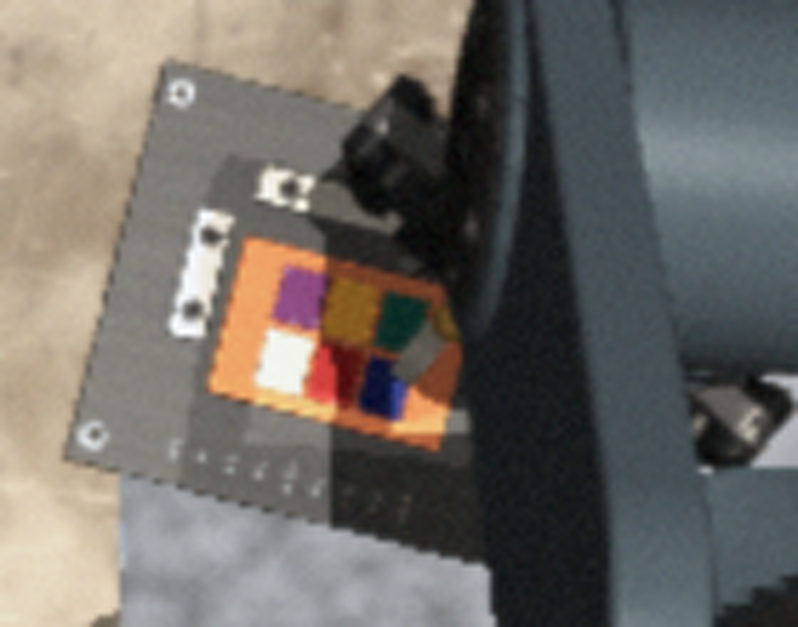

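```bash
python3 - <<'E'
from h import *
d=manip.snapshot("wrist")
R,o=np.array([[np.cos(-.272),-np.sin(-.272)],[np.sin(-.272),np.cos(-.272)]]),np.array([.493,.0771])
for n,u,v,z in(("knob",269.9,211.8,.0545),("screw",267.7,134,.042)):
    D=np.median(d["depth"][int(v)-2:int(v)+3,int(u)-2:int(u)+3]); X=d["R"].T@(np.array([(u-d["cx"])/d["fx"]*D,(v-d["cy"])/d["fy"]*D,D])-d["t"])
    Y=ray(d,u,v,z); print(n,X.round(4),Y.round(4),(R.T@(Y[:2]-o)*1e3).round(1))
E
```

```text
knob [0.4954 0.0589 0.0538] [0.4956 0.0588 0.0545] [  7.4 -16.9]
screw [0.5312 0.0283 0.042 ] [0.5312 0.0283 0.042 ] [ 49.9 -36.7]
```

```bash
python3 - <<'E'
from h import *
k=[.4943,.0595]
rows([k+[.10],k+[.08],k+[.06],k+[.045],k+[.037]],[-.7145]*5)
E
```

```text
now [0.4938 0.0595 0.1328] phi -0.735 tilt [ 0.0048 -0.0012 -1.    ]
[0.02, -0.03, 3.28, -1.2, 0.01, -0.03, 5.28, -1.2, 0.01, -0.02, 7.28, -1.2, -0.0, -0.02, 8.78, -1.2, -0.0, -0.02, 9.58, -1.2]
```

{"api": "drive_tool", "payload": {
  "deltas": [0, 0, 2.0, -1.2, 0, 0, 4.0, -1.2, 0, 0, 6.0, -1.2, 0, 0, 7.5, -1.2, 0, 0, 8.8, -1.2, 0, 0, 9.6, -1.2, 0, 0, 9.6, -1.2, 0, 0, 9.6, -1.2],
  "hand": 3.2,
  "squeeze": 30
}}

```text
t: 3.95
tcp_pos: [0.4952, 0.0591, 0.0385]
tool_rot: [0.937, -0.35, 0.004, -0.001]
force: [0.6, -0.6, -0.5]
finger_gap: 0.375
```

```bash
python3 - <<'E'
from h import *
rows([[.4943,.0595,.037]],[-.7145])
save("wrist","pics/w3.png",(150,100,410,295),3)
print(manip.sense()["force"])
E
```

```text
now [0.4952 0.0591 0.0385] phi -0.714 tilt [ 0.0079 -0.0016 -1.    ]
[-0.09, 0.03, 0.15, 0.0]
[ 0.73181387 -0.78332891 -0.00546698]
```

View pics/w3.png

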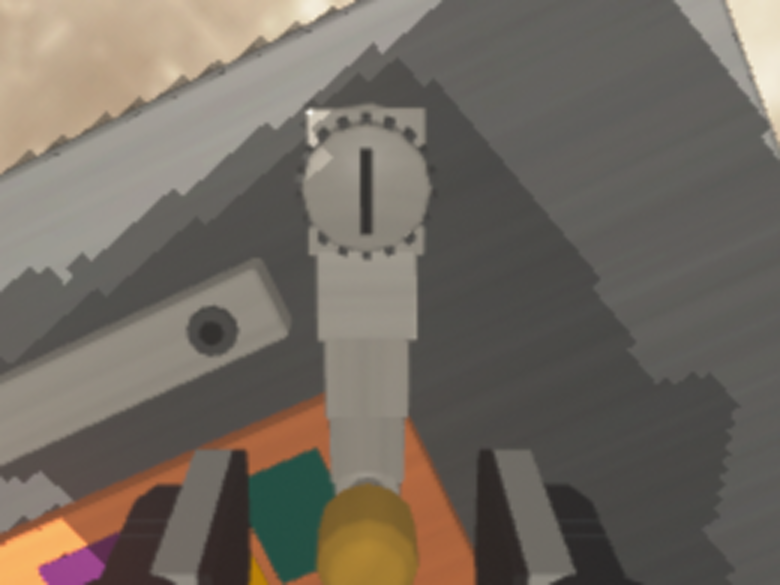

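{"api": "drive_tool", "payload": {
  "deltas": [0, 0, 0.1, 0, 0, 0, 0.1, 0, 0, 0, 0.1, 0, 0, 0, 0.1, 0, 0, 0, 0.1, 0, 0, 0, 0.1, 0],
  "hand": 0.8,
  "squeeze": 30
}}

```text
t: 4.6
tcp_pos: [0.4959, 0.0592, 0.0383]
tool_rot: [0.937, -0.35, 0.005, -0.001]
force: [-0.8, 0.8, 6.6]
finger_gap: 0.143
```

{"api": "drive_tool", "payload": {
  "deltas": [0, 0, -0.2, 0, 0, 0, -0.4, 0, 0, 0, -0.5, 0, 0, 0, -0.6, 0, 0, 0, -0.6, 0]
}}

```text
t: 5.1
tcp_pos: [0.4971, 0.0582, 0.0436]
tool_rot: [0.937, -0.35, 0.006, -0.001]
force: [3.2, -5.7, -12.8]
finger_gap: 0.137
```

```bash
python3 - <<'E'
from h import *
s=manip.sense();print(s["t"],s["tcp_pos"],s["force"],s["ft_torque"],s["finger_gap"])
save("wrist","pics/w4.png",(150,100,410,295),3)
save("scene","pics/s4.png",(180,215,340,335),5)
E
```

```text
5.1 [0.49712537 0.05824947 0.04359071] [  3.24330487  -5.65369332 -12.83120946] [-0.67595514 -0.51839856 -0.00943775] 0.13727214218201678
```

View pics/w4.png

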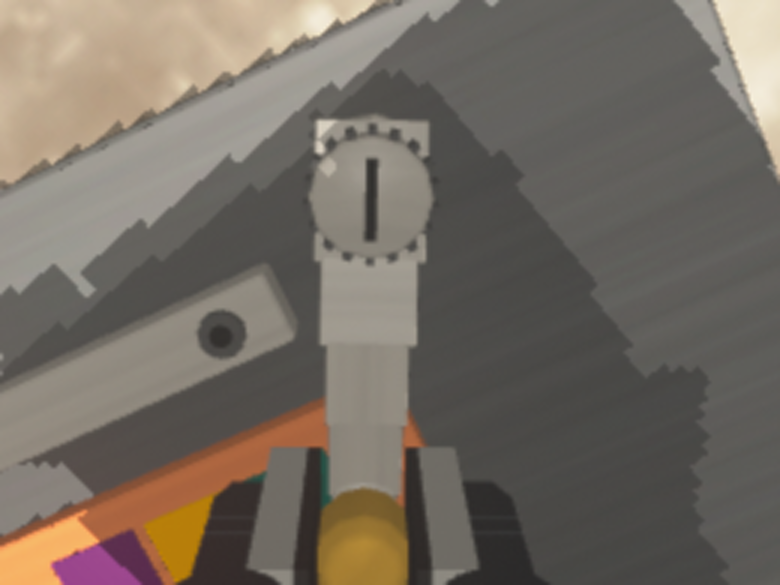

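View pics/s4.png

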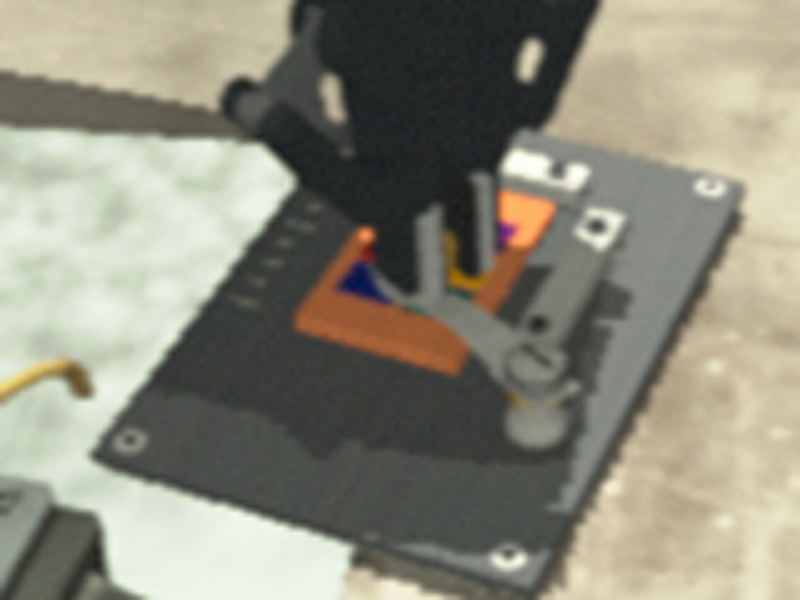

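```bash
cat >> h.py <<'E'
PIV=np.array([.5306,.0281])
def arc(degs,dz=None,r=None):
    s=manip.sense(); p=np.array(s["tcp_pos"]); v=p[:2]-PIV; a0=np.arctan2(v[1],v[0]); r0=np.linalg.norm(v)
    from scipy.spatial.transform import Rotation as Ro
    R=Ro.from_quat(s["tool_rot"]).as_matrix(); ph=np.arctan2(R[1,0],R[0,0]); print("r",r0,"a",a0,"phi-a+pi",ph-a0+np.pi,"clip val",a0+.272-2.726)
    W=[];P=[]
    for i,g in enumerate(degs):
        a=a0+np.radians(g); rr=r0 if r is None else r
        W.append([PIV[0]+rr*np.cos(a),PIV[1]+rr*np.sin(a),p[2]+(0 if dz is None else dz[i])]);P.append(ph+np.radians(g))
    rows(W,P)
E
python3 - <<'E'
from h import *
arc(range(5,61,5),dz=[.001]*12)
E
```

```text
r 0.045098984343158614 a 2.407461104933371 phi-a+pi 0.0199297893692596 clip val -0.04653889506662878
now [0.4971 0.0583 0.0435] phi -0.714 tilt [ 0.0115 -0.0026 -0.9999]
[0.01, 0.39, -0.1, -5.0, 0.05, 0.78, -0.1, -10.0, 0.13, 1.17, -0.11, -15.0, 0.24, 1.55, -0.11, -20.0, 0.39, 1.91, -0.11, -25.0, 0.56, 2.27, -0.11, -30.0, 0.76, 2.6, -0.11, -35.0, 1.0, 2.92, -0.11, -40.0, 1.26, 3.21, -0.1, -45.0, 1.54, 3.49, -0.1, -50.0, 1.85, 3.73, -0.1, -55.0, 2.18, 3.95, -0.1, -60.0]
```

{"api": "drive_tool", "payload": {
  "deltas": [0, 0.4, -0.15, -5, 0.05, 0.8, -0.15, -10, 0.15, 1.2, -0.15, -15, 0.25, 1.55, -0.15, -20, 0.4, 1.9, -0.15, -25, 0.55, 2.25, -0.15, -30, 0.75, 2.6, -0.15, -35, 1.0, 2.9, -0.15, -40, 1.25, 3.2, -0.15, -45, 1.55, 3.5, -0.15, -50, 1.85, 3.75, -0.15, -55, 2.2, 3.95, -0.15, -60]
}}

```text
t: 6.4
tcp_pos: [0.4882, 0.0147, 0.0441]
tool_rot: [0.986, 0.167, 0.006, 0.002]
force: [4.0, 2.8, -13.0]
finger_gap: 0.14
```

```bash
python3 - <<'E'
from h import *
s=manip.sense();print(s["t"],s["q"][5],s["force"],s["ft_torque"],s["finger_gap"])
arc(range(5,46,5))
save("wrist","pics/w5.png",(0,0,560,420),1.4)
E
```

```text
6.4 1.033707113477782 [  3.99547102   2.77168599 -13.02575762] [ 0.6649473  -0.48518986  0.08025289] 0.13965616234243214
r 0.04445525257930293 a -2.8355391711574884 phi-a+pi 6.312811758818292 clip val -5.289539171157489
now [0.4882 0.0147 0.0441] phi 0.336 tilt [ 0.0115 -0.0013 -0.9999]
[0.01, 0.39, 0.0, -5.0, 0.04, 0.77, 0.0, -10.0, 0.12, 1.15, 0.01, -15.0, 0.22, 1.53, 0.01, -20.0, 0.36, 1.89, 0.01, -25.0, 0.53, 2.24, 0.02, -30.0, 0.73, 2.57, 0.02, -35.0, 0.95, 2.89, 0.02, -40.0, 1.21, 3.18, 0.03, -45.0]
```

View pics/w5.png

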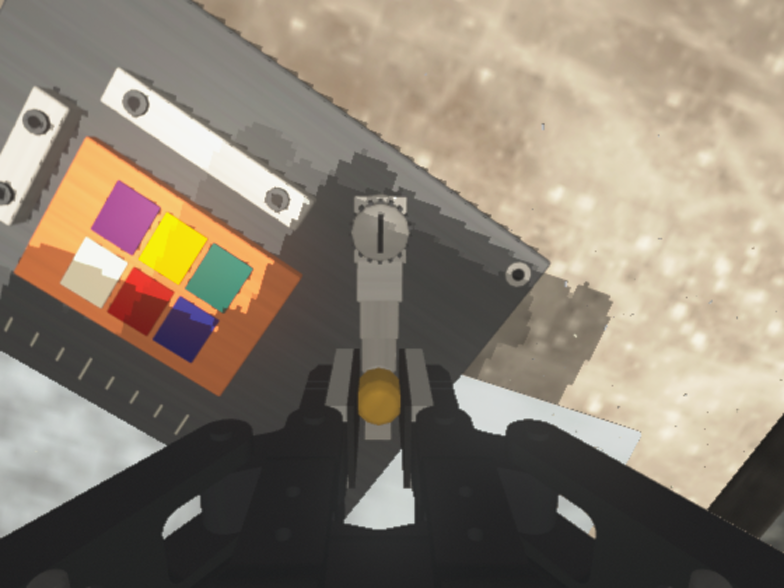

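{"api": "drive_tool", "payload": {
  "deltas": [0, 0.4, 0, -5, 0.05, 0.75, 0, -10, 0.1, 1.15, 0, -15, 0.2, 1.55, 0, -20, 0.35, 1.9, 0, -25, 0.55, 2.25, 0, -30, 0.75, 2.6, 0, -35, 0.95, 2.9, 0, -40, 1.2, 3.2, 0, -45, 1.15, 3.25, 0.2, -45, 1.1, 3.3, 0.5, -45, 1.05, 3.35, 0.8, -45]
}}

```text
t: 7.65
tcp_pos: [0.5091, -0.013, 0.0361]
tool_rot: [0.847, 0.532, 0.004, 0.003]
force: [1.9, 5.3, -3.6]
finger_gap: 0.135
```

```bash
python3 - <<'E'
from h import *
s=manip.sense();print(s["t"],s["q"][5],s["force"],s["ft_torque"],s["finger_gap"])
arc([1])
E
```

```text
7.65 0.19875473746450428 [ 1.88525755  5.27143314 -3.55719968] [ 1.01188683 -0.30111642  0.03458057] 0.1351813195680388
r 0.046378683577939964 a -2.0526120535512518 phi-a+pi 6.31614553529045 clip val -4.506612053551252
now [ 0.5091 -0.013   0.0361] phi 1.122 tilt [ 1.070e-02 -4.000e-04 -9.999e-01]
[-0.0, 0.08, 0.0, -1.0]
```

{"api": "drive_tool", "payload": {
  "deltas": [0.05, 0, 0.1, 0, 0.05, 0, 0.2, 0, 0.05, 0, 0.2, 0]
}}

```text
t: 7.95
tcp_pos: [0.509, -0.0131, 0.0347]
tool_rot: [0.847, 0.532, 0.004, 0.003]
force: [-1.6, -2.5, 2.9]
finger_gap: 0.139
```

{"api": "drive_tool", "payload": {
  "deltas": [0, 0, 0, 0, 0, 0, 0, 0, 0, 0, 0, 0, 0, 0, 0, 0, 0, 0, -0.5, 0, 0, 0, -2.0, 0, 0, 0, -4.5, 0, 0, 0, -7.0, 0, 0, 0, -7.0, 0],
  "hand": 3.4
}}

```text
t: 8.85
tcp_pos: [0.5104, -0.0134, 0.1076]
tool_rot: [0.847, 0.532, 0.006, 0.006]
force: [0.3, -0.1, 0.2]
finger_gap: 0.4
```

```bash
python3 - <<'E'
from h import *
s=manip.sense();print(s["t"],s["q"],s["force"])
d=save("wrist","pics/w6.png",(0,0,560,420),1.4)
np.savez("w6.npz",**d)
save("top","pics/t6.png",(280,150,420,260),5.7)
E
```

```text
8.85 [-0.24628493  0.5643483   1.84018796  0.00250109  0.7201267   0.20053496] [ 0.25873706 -0.11092634  0.20708654]
```

View pics/w6.png

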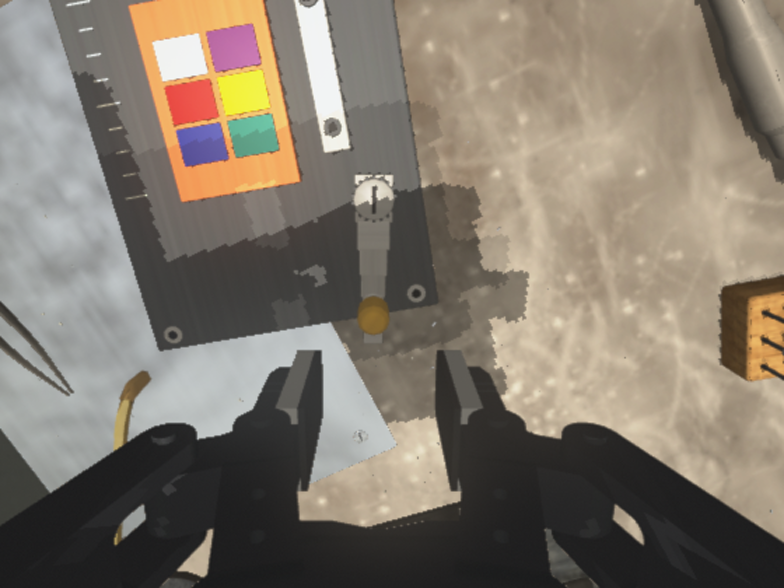

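View pics/t6.png

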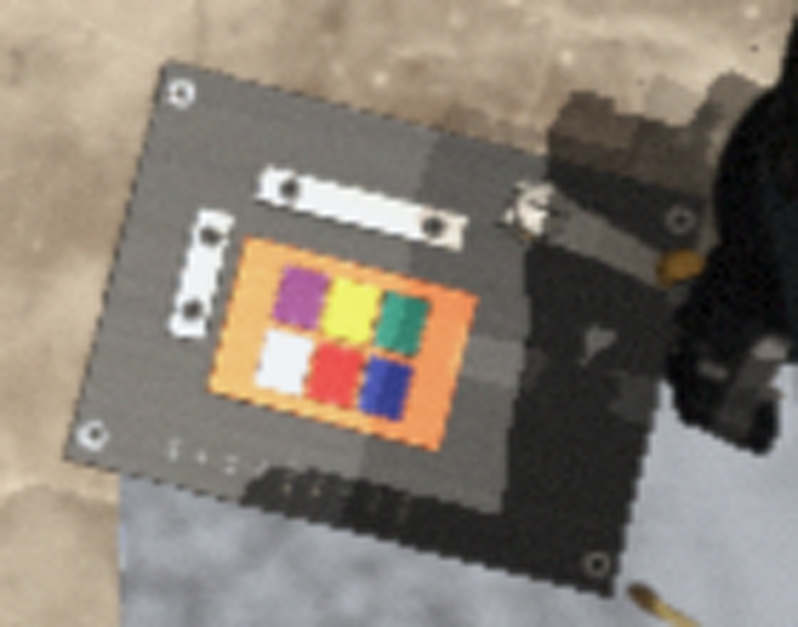

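```bash
cat >> h.py <<'E'
SO=np.array([.493,.0771]); SA=-.272
SR=np.array([[np.cos(SA),-np.sin(SA)],[np.sin(SA),np.cos(SA)]])
def st(x,y,z): p=SO+SR@np.array([x,y])/1e3; return [p[0],p[1],z]
def inst(p): return (SR.T@(np.array(p[:2])-SO)*1e3).round(2)
E
python3 - <<'E'
from h import *
d=manip.snapshot("top")
for c in((247,238),(478,297),(438,450),(210,388)): print(inst(ray(d,280+(c[0]+.5)/5.7-.5,150+(c[1]+.5)/5.7-.5,.020)))
p=np.array(manip.sense()["tcp_pos"]); g=np.array(st(-65,14,.1)); h=g.copy(); h[2]=.05
W=[p+(g-p)*f for f in (.25,.5,.75,1,1)]+[h,h]
rows(W,[1.17,1.24,1.299]+[1.299]*4)
E
```

```text
[17.45 53.44]
[ 17.04 -26.48]
[-36.11 -25.42]
[-34.53  53.47]
now [ 0.5079 -0.0129  0.1045] phi 1.122 tilt [ 9.8e-03 -8.0e-04 -1.0e+00]
[1.92, -2.97, 0.09, -2.8, 3.85, -5.95, 0.18, -6.8, 5.77, -8.92, 0.28, -10.1, 7.69, -11.9, 0.37, -10.1, 7.69, -11.9, 0.37, -10.1, 7.67, -11.94, 5.37, -10.1, 7.67, -11.94, 5.37, -10.1]
```

{"api": "drive_tool", "payload": {
  "deltas": [1.9, -3, 0, -3, 3.8, -6, 0, -6.5, 5.8, -9, 0, -10.1, 7.7, -11.9, 0, -10.1, 7.7, -11.9, 0.4, -10.1, 7.7, -11.9, 3, -10.1, 7.7, -11.9, 5.4, -10.1, 7.7, -11.9, 5.4, -10.1],
  "hand": 0
}}

```text
t: 9.8
tcp_pos: [0.433, 0.1077, 0.0469]
tool_rot: [0.797, 0.604, 0.001, 0.001]
force: [0.4, -0.5, -0.1]
finger_gap: 0.001
```

```bash
python3 - <<'E'
from h import *
s=manip.sense();print(s["t"],s["force"],s["finger_gap"],inst(s["tcp_pos"]))
d=save("wrist","pics/w7.png",(0,0,560,420),1.4)
save("top","pics/t7.png",(280,150,420,260),5.7)
rows([st(-65,14,.03),st(-65,14,.0165)],[1.299]*2)
E
```

```text
9.8 [ 0.39588749 -0.53297622 -0.10465986] 0.0014348532354860116 [-66.03  13.34]
now [0.4343 0.1077 0.0489] phi 1.298 tilt [ 7.4e-03 -9.0e-04 -1.0e+00]
[0.03, -0.04, 1.89, -0.1, 0.03, -0.05, 3.24, -0.1]
```

View pics/w7.png

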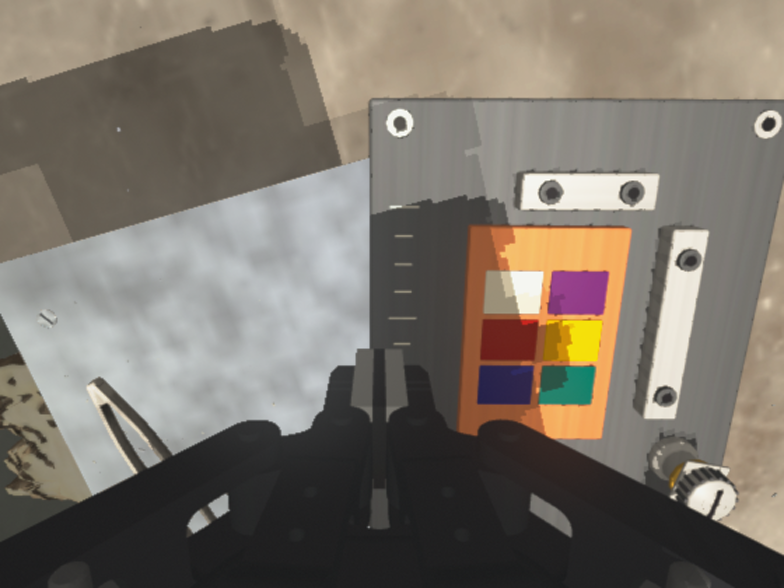

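View pics/t7.png

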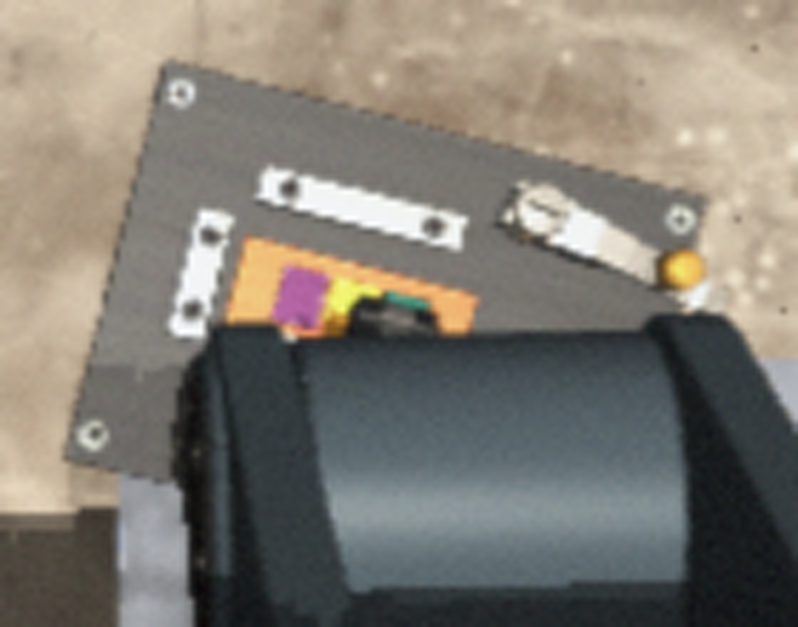

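{"api": "drive_tool", "payload": {
  "deltas": [0, 0, 1.2, 0, 0, 0, 2.2, 0, 0, 0, 2.8, 0, 0, 0, 3.1, 0, 0, 0, 3.2, 0, 0, 0, 3.2, 0, 0, 0, 3.2, 0]
}}

```text
t: 10.6
tcp_pos: [0.4347, 0.1077, 0.0172]
tool_rot: [0.797, 0.604, 0.003, 0.003]
force: [-0.4, 0.5, 0.2]
finger_gap: 0.0
```

```bash
python3 - <<'E'
from h import *
s=manip.sense();print(s["t"],s["force"],s["finger_gap"],inst(s["tcp_pos"]))
d=save("wrist","pics/w8.png",(220,130,480,325),3)
rows([st(-45,14,.0168)],[1.299])
E
```

```text
10.6 [-0.35172264  0.5220148   0.24779879] 0.0004351623900655756 [-64.36  13.82]
now [0.4347 0.1077 0.0172] phi 1.298 tilt [ 7.9e-03 -8.0e-04 -1.0e+00]
[0.02, 1.94, 0.05, -0.1]
```

View pics/w8.png

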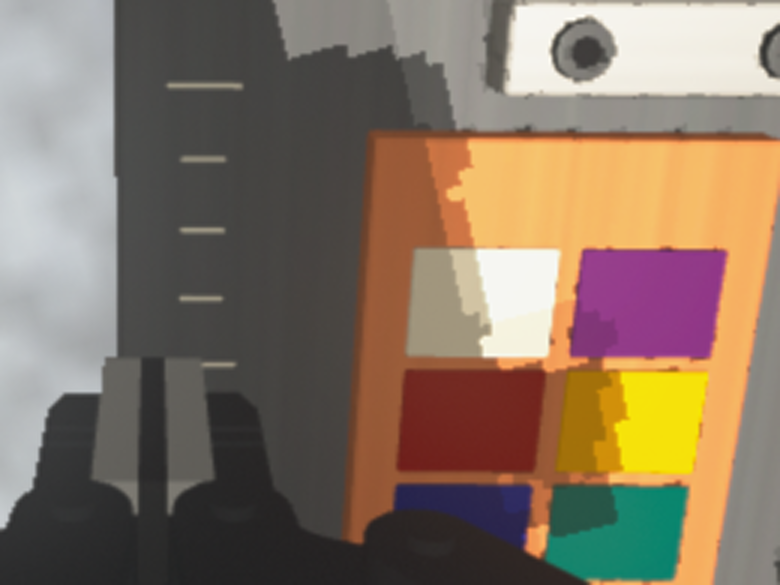

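{"api": "drive_tool", "payload": {
  "deltas": [0, 0.4, 0, 0, 0, 0.8, 0, 0, 0, 1.0, 0, 0, 0, 1.1, 0, 0, 0, 1.2, 0, 0, 0, 1.3, 0, 0, 0, 1.4, 0, 0, 0, 1.5, 0, 0, 0, 1.6, 0, 0, 0, 1.7, 0, 0, 0, 1.8, 0, 0, 0, 1.9, 0, 0]
}}

```text
t: 11.85
tcp_pos: [0.4531, 0.1026, 0.0173]
tool_rot: [0.797, 0.604, 0.003, 0.003]
force: [0.3, -0.0, 0.1]
finger_gap: -0.003
```

```bash
python3 - <<'E'
from h import *
s=manip.sense();print(s["t"],s["force"],SR.T@s["force"][:2],inst(s["tcp_pos"]))
d=save("wrist","pics/w9.png",(220,100,480,295),3)
rows([st(-40,14,.0168)],[1.299])
E
```

```text
11.85 [ 0.34026014 -0.01580274  0.06589697] [0.33199619 0.076192  ] [-45.3   13.81]
now [0.4534 0.1025 0.0174] phi 1.298 tilt [ 8.4e-03 -9.0e-04 -1.0e+00]
[0.02, 0.5, 0.06, -0.1]
```

View pics/w9.png

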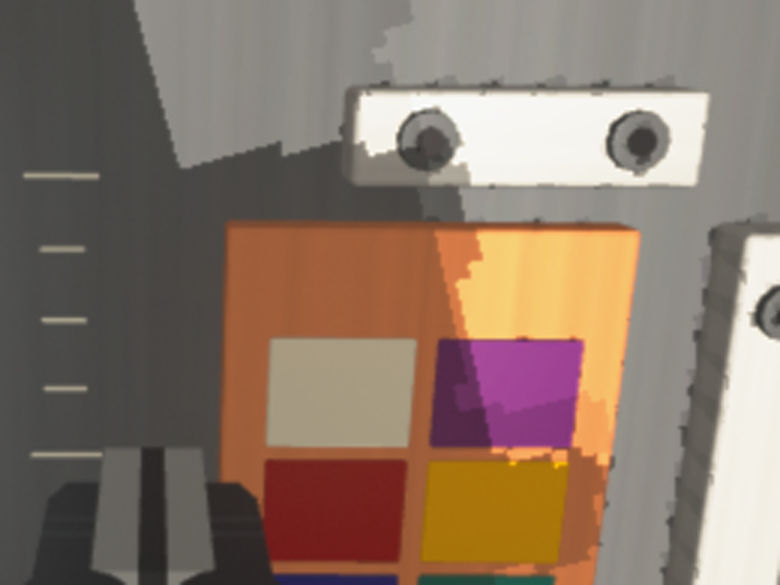

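{"api": "drive_tool", "payload": {
  "deltas": [0, 0.1, 0.05, 0, 0, 0.2, 0.05, 0, 0, 0.3, 0.05, 0, 0, 0.4, 0.05, 0, 0, 0.5, 0.05, 0, 0, 0.6, 0.05, 0, 0, 0.7, 0.05, 0, 0, 0.8, 0.05, 0, 0, 0.9, 0.05, 0, 0, 1.0, 0.05, 0]
}}

```text
t: 12.9
tcp_pos: [0.4631, 0.0998, 0.0169]
tool_rot: [0.797, 0.604, 0.003, 0.003]
force: [-0.1, 0.3, -0.2]
finger_gap: 0.001
```

```bash
python3 - <<'E'
from h import *
s=manip.sense();print(s["t"],s["force"],SR.T@s["force"][:2],inst(s["tcp_pos"]))
d=save("wrist","pics/w10.png",(220,100,480,295),3)
rows([st(-30.7,14,.0168)],[1.299])
E
```

```text
12.9 [-0.08195465  0.25978367 -0.15925959] [-0.14873471  0.22821505] [-34.85  13.84]
now [0.4634 0.0998 0.0169] phi 1.298 tilt [ 8.9e-03 -9.0e-04 -1.0e+00]
[0.01, 0.39, 0.02, -0.1]
```

View pics/w10.png

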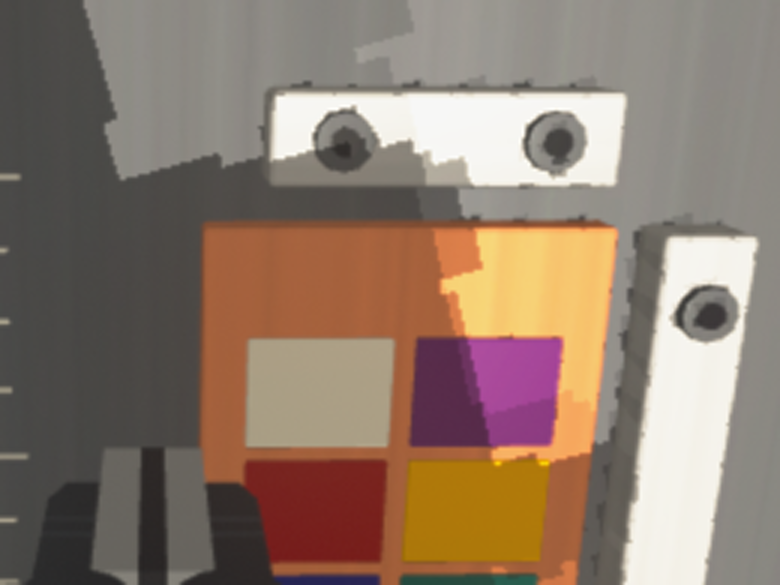

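{"api": "drive_tool", "payload": {
  "deltas": [0, 0.1, 0.02, 0, 0, 0.15, 0.02, 0, 0, 0.2, 0.02, 0, 0, 0.25, 0.02, 0, 0, 0.3, 0.02, 0, 0, 0.3, 0.02, 0]
}}

```text
t: 13.55
tcp_pos: [0.4665, 0.0989, 0.0168]
tool_rot: [0.797, 0.604, 0.003, 0.003]
force: [-1.3, -0.0, -0.3]
finger_gap: -0.005
```

```bash
python3 - <<'E'
from h import *
s=manip.sense();print(s["t"],s["force"],SR.T@s["force"][:2],inst(s["tcp_pos"]))
d=save("wrist","pics/w11.png",(220,100,480,295),3)
E
```

```text
13.55 [-1.25512703 -0.01921174 -0.32303466] [-1.20382152 -0.3557059 ] [-31.42  13.87]
```

View pics/w11.png

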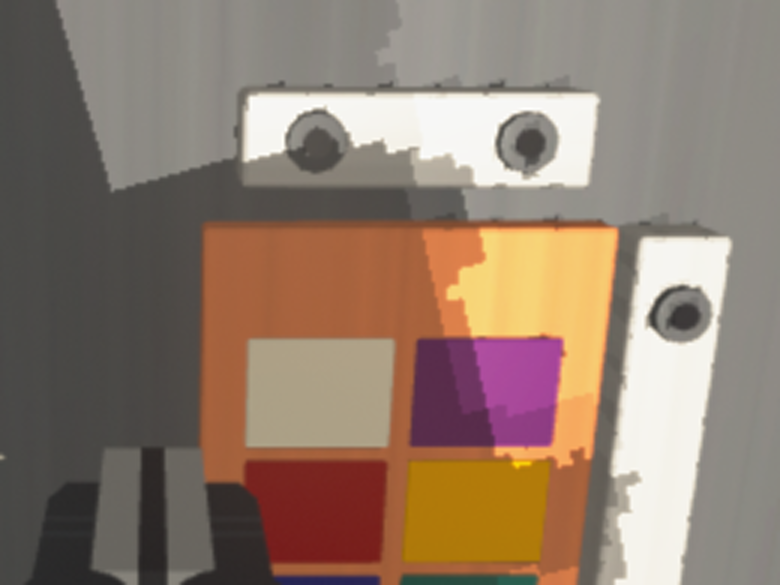

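{"api": "drive_tool", "payload": {
  "deltas": [0, 0.03, 0, 0, 0, 0.06, 0, 0, 0, 0.08, 0, 0, 0, 0.08, 0, 0]
}}

```text
t: 14.0
tcp_pos: [0.4673, 0.0987, 0.0168]
tool_rot: [0.797, 0.604, 0.003, 0.003]
force: [-1.4, 0.6, -0.2]
finger_gap: -0.0
```

```bash
python3 - <<'E'
from h import *
s=manip.sense();print(s["t"],s["force"],SR.T@s["force"][:2],inst(s["tcp_pos"]))
E
```

```text
14.0 [-1.37517383  0.60134013 -0.24134816] [-1.48617137  0.20978011] [-30.55  13.88]
```

{"api": "drive_tool", "payload": {
  "deltas": [0, 0.02, 0, 0, 0, 0.04, 0, 0, 0, 0.05, 0, 0, 0, 0.05, 0, 0]
}}

```text
t: 14.4
tcp_pos: [0.4676, 0.0986, 0.0168]
tool_rot: [0.797, 0.604, 0.003, 0.003]
force: [-1.7, 1.0, 0.6]
finger_gap: 0.004
```

```bash
python3 - <<'E'
from h import *
s=manip.sense();print(s["t"],s["force"],SR.T@s["force"][:2],inst(s["tcp_pos"]))
d=save("wrist","pics/w12.png",(220,100,480,295),3)
E
```

```text
14.4 [-1.67639102  1.00706154  0.62591061] [-1.88531494  0.51966083] [-30.19  13.86]
```

View pics/w12.png

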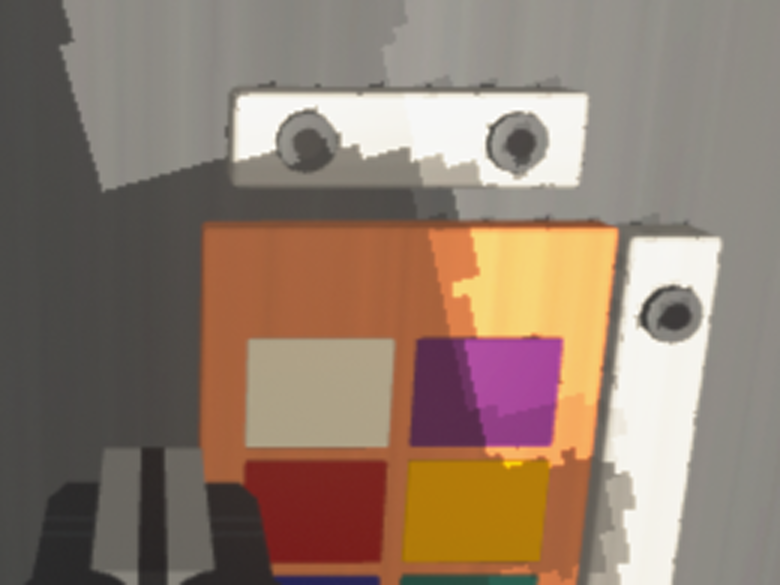

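{"api": "drive_tool", "payload": {
  "deltas": [0, 0.03, 0, 0, 0, 0.06, 0, 0, 0, 0.06, 0, 0, 0, 0.06, 0, 0]
}}

```text
t: 14.85
tcp_pos: [0.4677, 0.0985, 0.0167]
tool_rot: [0.797, 0.604, 0.003, 0.003]
force: [-2.6, 1.6, 1.2]
finger_gap: 0.001
```

```bash
python3 - <<'E'
from h import *
s=manip.sense();print(s["t"],s["force"],SR.T@s["force"][:2],inst(s["tcp_pos"]))
E
```

```text
14.85 [-2.61588793  1.5876274   1.24563407] [-2.94624564  0.8264787 ] [-30.13  13.86]
```

{"api": "drive_tool", "payload": {
  "deltas": [0, 0.06, 0, 0, 0, 0.1, 0, 0, 0, 0.1, 0, 0]
}}

```text
t: 15.15
tcp_pos: [0.4678, 0.0985, 0.0167]
tool_rot: [0.797, 0.604, 0.002, 0.002]
force: [-3.8, 3.3, 2.6]
finger_gap: 0.001
```

```bash
python3 - <<'E'
from h import *
s=manip.sense();print(s["t"],s["force"],SR.T@s["force"][:2],inst(s["tcp_pos"]))
# back off, raise, go to the right edge
rows([st(-40,13.9,.0165),st(-40,13.9,.05),st(-10,-60,.05),st(-10,-60,.0168)],[1.299]*4)
E
```

```text
15.15 [-3.75490163  3.28182022  2.55831225] [-4.49854329  2.15237973] [-30.05  13.82]
now [0.4678 0.0985 0.0167] phi 1.298 tilt [ 6.2e-03 -5.0e-04 -1.0e+00]
[0.01, -0.99, 0.02, -0.1, 0.01, -0.97, -3.33, -0.1, -7.38, 2.04, -3.32, -0.1, -7.38, 2.01, -0.0, -0.1]
```

{"api": "drive_tool", "payload": {
  "deltas": [0, -0.5, 0, 0, 0, -1.0, 0, 0, 0, -1.0, -2.0, 0, 0, -1.0, -4.0, 0, -2.5, 0.3, -4.0, 0, -5.0, 2.0, -4.0, 0, -7.0, 3.1, -4.0, 0, -7.0, 3.1, -4.0, 0, -7.0, 3.1, -3, 0, -7.0, 3.1, -2, 0, -7.0, 3.1, -1.5, 0]
}}

```text
t: 16.25
tcp_pos: [0.4774, 0.0237, 0.0305]
tool_rot: [0.796, 0.605, 0.001, 0.001]
force: [-0.1, -0.1, 0.3]
finger_gap: 0.004
```

```bash
python3 - <<'E'
from h import *
s=manip.sense();print(s["t"],s["force"],SR.T@s["force"][:2],inst(s["tcp_pos"]))
save("wrist","pics/w13.png",(0,0,560,420),1.4)
rows([st(1,-55,.0168)],[1.299])
E
```

```text
16.25 [-0.12571695 -0.09940443  0.30417701] [-0.09438919 -0.1295248 ] [ -0.66 -55.62]
now [0.4772 0.0237 0.0301] phi 1.299 tilt [ 2.9e-03  1.0e-04 -1.0e+00]
[0.06, 0.18, 1.33, -0.0]
```

View pics/w13.png

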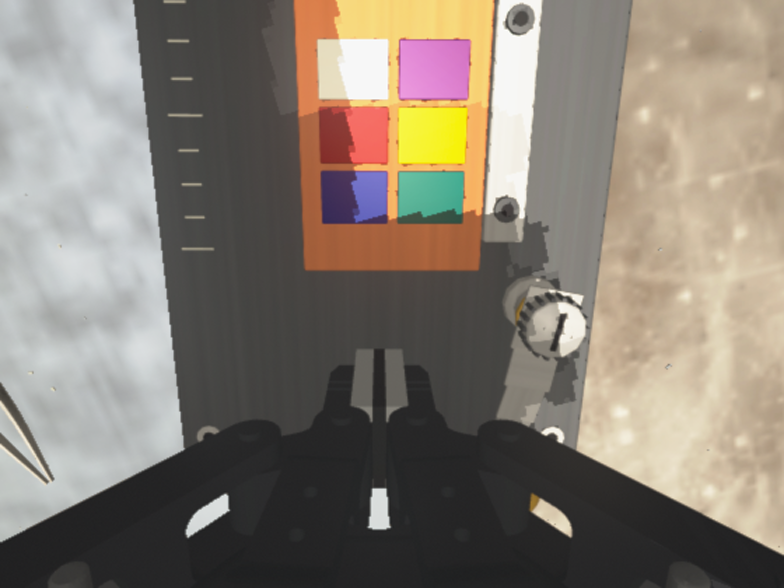

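{"api": "drive_tool", "payload": {
  "deltas": [0.3, 0.1, 0.3, 0, 0.5, 0.2, 0.7, 0, 0.5, 0.2, 1.1, 0, 0.5, 0.2, 1.3, 0, 0.5, 0.2, 1.33, 0, 0.5, 0.2, 1.33, 0]
}}

```text
t: 16.9
tcp_pos: [0.4805, 0.028, 0.0168]
tool_rot: [0.796, 0.605, 0.001, 0.001]
force: [-0.3, -0.0, 0.3]
finger_gap: -0.0
```

```bash
python3 - <<'E'
from h import *
s=manip.sense();print(s["t"],s["force"],SR.T@s["force"][:2],inst(s["tcp_pos"]))
save("wrist","pics/w14.png",(150,100,410,295),3)
rows([st(1,-31,.0168)],[1.299])
E
```

```text
16.9 [-0.30973076 -0.03385303  0.32366288] [-0.28924877 -0.11582023] [  1.15 -50.67]
now [0.4806 0.0279 0.0169] phi 1.299 tilt [ 0.0031  0.     -1.    ]
[1.97, -0.02, 0.01, -0.0]
```

View pics/w14.png

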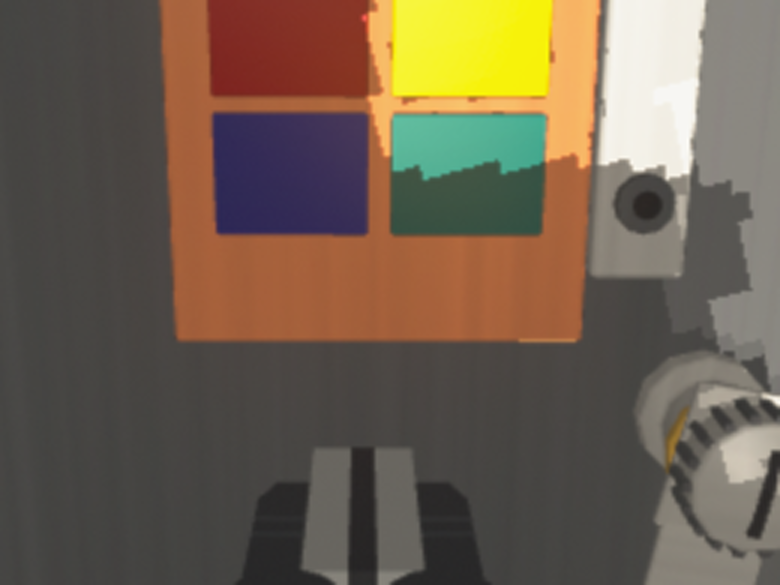

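{"api": "drive_tool", "payload": {
  "deltas": [0.3, 0, 0, 0, 0.6, 0, 0, 0, 0.8, 0, 0, 0, 0.95, 0, 0, 0, 1.05, 0, 0, 0, 1.15, 0, 0, 0, 1.25, 0, 0, 0, 1.35, 0, 0, 0, 1.45, 0, 0, 0, 1.55, 0, 0, 0, 1.6, 0, 0, 0]
}}

```text
t: 18.05
tcp_pos: [0.4848, 0.0433, 0.0169]
tool_rot: [0.796, 0.605, 0.001, 0.001]
force: [-0.1, -0.5, 0.4]
finger_gap: -0.002
```

```bash
python3 - <<'E'
from h import *
s=manip.sense();print(s["t"],s["force"],SR.T@s["force"][:2],inst(s["tcp_pos"]))
save("wrist","pics/w15.png",(150,20,410,215),3)
E
```

```text
18.05 [-0.11758564 -0.51498905  0.38538109] [ 0.02509349 -0.52764611] [  1.2  -34.76]
```

View pics/w15.png

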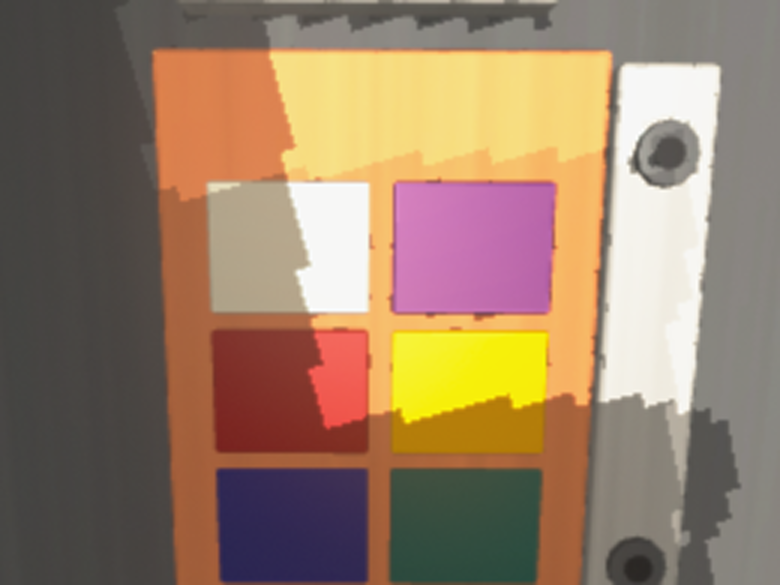

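{"api": "drive_tool", "payload": {
  "deltas": [0.05, 0, 0, 0, 0.1, 0, 0, 0, 0.15, 0, 0, 0, 0.2, 0, 0, 0, 0.25, 0, 0, 0, 0.3, 0, 0, 0, 0.3, 0, 0, 0]
}}

```text
t: 18.8
tcp_pos: [0.4857, 0.0463, 0.0169]
tool_rot: [0.796, 0.605, 0.001, 0.001]
force: [-0.6, -0.4, -0.2]
finger_gap: 0.002
```

```bash
python3 - <<'E'
from h import *
s=manip.sense();print(s["t"],s["force"],SR.T@s["force"][:2],inst(s["tcp_pos"]))
save("wrist","pics/w16.png",(150,20,410,215),3)
E
```

```text
18.8 [-0.55018773 -0.43319895 -0.18877832] [-0.4135778  -0.56508519] [  1.21 -31.61]
```

View pics/w16.png

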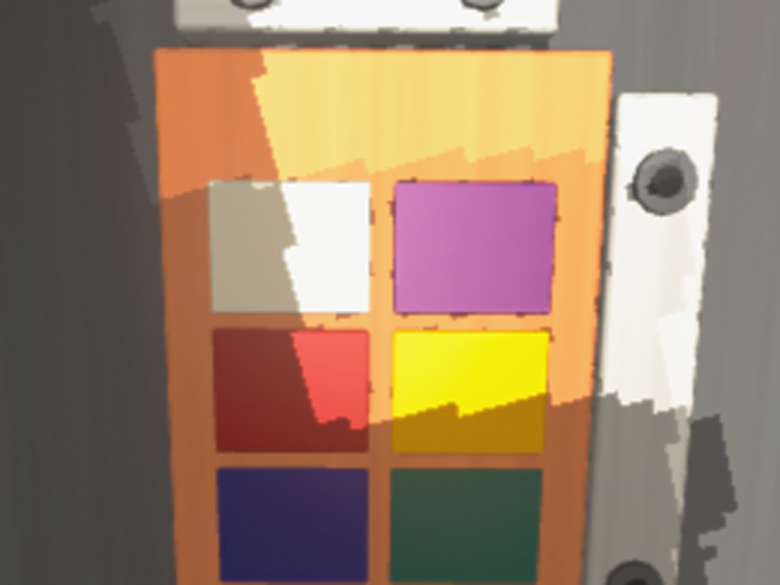

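{"api": "drive_tool", "payload": {
  "deltas": [0.04, 0, 0, 0, 0.07, 0, 0, 0, 0.1, 0, 0, 0, 0.12, 0, 0, 0, 0.12, 0, 0, 0]
}}

```text
t: 19.35
tcp_pos: [0.4859, 0.0475, 0.0169]
tool_rot: [0.796, 0.605, 0.001, 0.001]
force: [-0.4, -0.9, -0.5]
finger_gap: 0.001
```

```bash
python3 - <<'E'
from h import *
s=manip.sense();print(s["t"],s["force"],SR.T@s["force"][:2],inst(s["tcp_pos"]))
E
```

```text
19.35 [-0.39932098 -0.88452044 -0.51548557] [-0.14700626 -0.95928245] [  1.16 -30.43]
```

{"api": "drive_tool", "payload": {
  "deltas": [0.03, 0, 0, 0, 0.06, 0, 0, 0, 0.06, 0, 0, 0]
}}

```text
t: 19.65
tcp_pos: [0.486, 0.0477, 0.0169]
tool_rot: [0.796, 0.605, 0.001, 0.001]
force: [-1.5, -4.8, 0.2]
finger_gap: 0.006
```

```bash
python3 - <<'E'
from h import *
s=manip.sense();print(s["t"],s["force"],SR.T@s["force"][:2],inst(s["tcp_pos"]))
E
```

```text
19.65 [-1.46692186 -4.77728824  0.1822858 ] [-0.1295324  -4.99575461] [  1.17 -30.18]
```

```bash
python3 - <<'E'
from h import *
save("wrist","pics/w17.png",(150,0,410,215),2.8)
rows([st(1,-45,.0168)],[1.299])
E
```

```text
now [0.486  0.0477 0.0169] phi 1.299 tilt [ 2.7e-03 -3.0e-04 -1.0e+00]
[-1.48, -0.02, 0.01, 0.0]
```

View pics/w17.png

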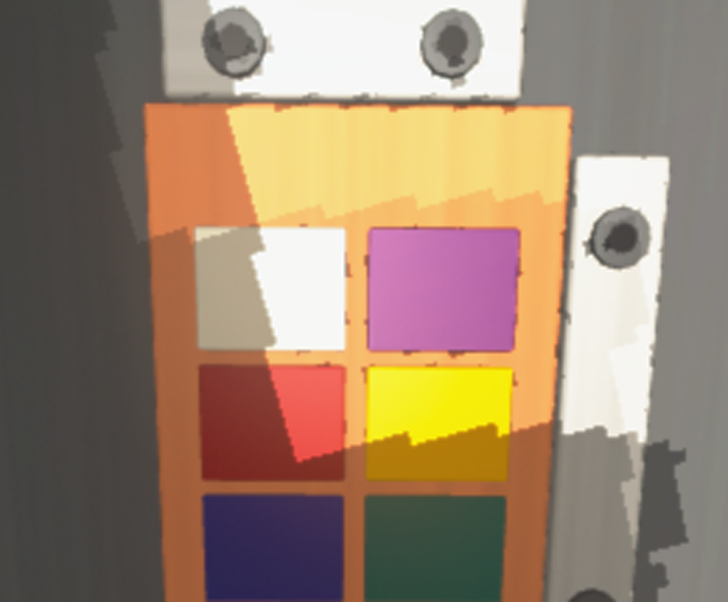

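{"api": "drive_tool", "payload": {
  "deltas": [-0.5, 0, 0, 0, -1.3, 0, 0, 0, -1.3, 0, -2.0, 0, -1.3, -1.0, -4.0, 0, -1.0, -3.5, -4.0, 0, 1.5, -4.7, -4.0, 0, 4.0, -4.7, -4.0, 0, 5.0, -4.7, -3.0, 0, 5.0, -4.7, -1.5, 0, 5.0, -4.7, -0.5, 0, 5.0, -4.7, 0, 0, 5.0, -4.7, 0, 0]
}}

```text
t: 20.9
tcp_pos: [0.4536, 0.108, 0.0158]
tool_rot: [0.797, 0.604, 0.0, 0.0]
force: [0.0, -0.8, 0.5]
finger_gap: 0.001
```

```bash
python3 - <<'E'
from h import *
s=manip.sense();print(s["t"],s["force"],SR.T@s["force"][:2],inst(s["tcp_pos"]))
save("wrist","pics/w18.png",(150,0,410,215),2.8)
rows([st(-32,20,.0168)],[1.299])
E
```

```text
20.9 [ 0.03002981 -0.84428107  0.4807636 ] [ 0.25574902 -0.80517374] [-46.23  19.19]
now [0.4539 0.108  0.0163] phi 1.298 tilt [ 1.4e-03 -3.0e-04 -1.0e+00]
[0.07, 1.4, -0.05, -0.0]
```

View pics/w18.png

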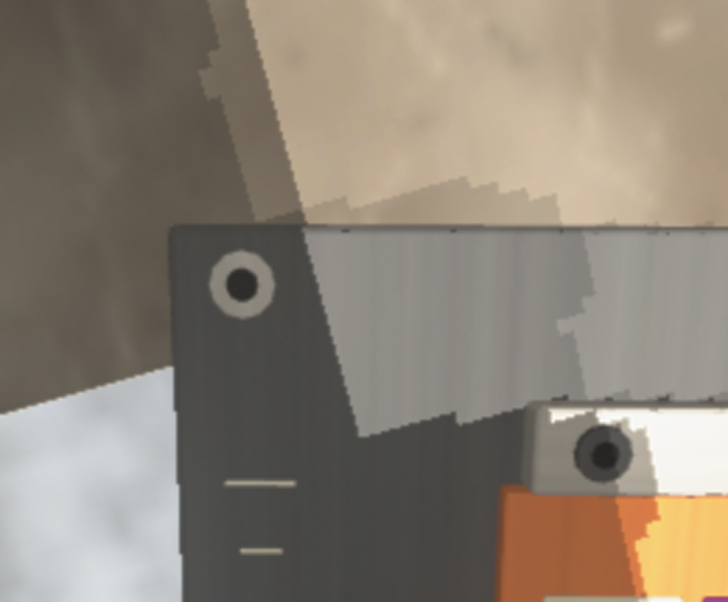

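{"api": "drive_tool", "payload": {
  "deltas": [0, 0.4, 0, 0, 0, 0.8, 0, 0, 0, 1.1, 0, 0, 0, 1.3, 0, 0, 0, 1.42, 0, 0, 0, 1.5, 0, 0, 0, 1.55, 0, 0, 0, 1.58, 0, 0, 0, 1.6, 0, 0]
}}

```text
t: 21.85
tcp_pos: [0.4691, 0.1038, 0.0162]
tool_rot: [0.797, 0.605, 0.0, 0.0]
force: [-0.6, 0.9, -0.2]
finger_gap: 0.003
```

```bash
python3 - <<'E'
from h import *
s=manip.sense();print(s["t"],s["force"],SR.T@s["force"][:2],inst(s["tcp_pos"]))
E
```

```text
21.85 [-0.59473505  0.87256811 -0.18594294] [-0.80729271  0.68070799] [-30.18  19.27]
```

{"api": "drive_tool", "payload": {
  "deltas": [0, 0.04, 0, 0, 0, 0.07, 0, 0, 0, 0.07, 0, 0]
}}

```text
t: 22.15
tcp_pos: [0.4692, 0.1037, 0.0162]
tool_rot: [0.797, 0.605, -0.0, 0.0]
force: [-1.2, 0.6, 1.4]
finger_gap: 0.001
```

```bash
python3 - <<'E'
from h import *
s=manip.sense();print(s["t"],s["force"],SR.T@s["force"][:2],inst(s["tcp_pos"]))
E
```

```text
22.15 [-1.1933934   0.64498905  1.35479775] [-1.32280065  0.30066114] [-30.1   19.24]
```

{"api": "drive_tool", "payload": {
  "deltas": [0, 0.06, 0, 0, 0, 0.12, 0, 0, 0, 0.12, 0, 0, 0, 0.12, 0, 0]
}}

```text
t: 22.55
tcp_pos: [0.4692, 0.1036, 0.0161]
tool_rot: [0.797, 0.605, -0.001, -0.001]
force: [-3.2, 2.9, 2.1]
finger_gap: -0.004
```

```bash
python3 - <<'E'
from h import *
s=manip.sense();print(s["t"],s["force"],SR.T@s["force"][:2],inst(s["tcp_pos"]))
E
```

```text
22.55 [-3.22131847  2.89404469  2.11622917] [-3.88039787  1.9222122 ] [-30.04  19.11]
```

```bash
python3 - <<'E'
from h import *
d=manip.snapshot("top")
c=(683,268); print(ray(d,280+(c[0]+.5)/5.7-.5,150+(c[1]+.5)/5.7-.5,.0505))
print(PIV+.048*np.array([np.cos(4.503-.272),np.sin(4.503-.272)]))
b=st(-42,19,.0165);b2=st(-42,19,.05);g=np.array([.5085,-.0135,.10]);
b=np.array(b);b2=np.array(b2)
rows([b,b2]+[b2+(g-b2)*f for f in(.25,.5,.75,1)],[1.299]*2+[1.25,1.18,1.12,1.10])
E
```

```text
[ 0.50770532 -0.01457017  0.0505    ]
[ 0.50837548 -0.01444493]
now [0.4692 0.1036 0.0161] phi 1.298 tilt [-0.0024  0.     -1.    ]
[-0.01, -1.2, -0.04, -0.0, -0.01, -1.21, -3.39, -0.0, -2.57, 0.82, -4.64, 2.8, -5.12, 2.85, -5.89, 6.8, -7.67, 4.88, -7.15, 10.2, -10.22, 6.92, -8.4, 11.4]
```

{"api": "drive_tool", "payload": {
  "deltas": [0, -0.5, 0, 0, 0, -1.2, 0, 0, 0, -1.2, -2.0, 0, 0, -1.2, -4.5, 0, -1.5, 0.4, -6.0, 1, -3.5, 2.0, -8.0, 4, -5.5, 3.6, -8.4, 7, -7.5, 5.2, -8.4, 10, -9.5, 6.4, -8.4, 12.3, -10.3, 7.0, -8.4, 12.3, -10.3, 7.0, -8.4, 12.3],
  "hand": 3.4
}}

```text
t: 23.7
tcp_pos: [0.5107, -0.016, 0.1002]
tool_rot: [0.857, 0.515, -0.0, 0.001]
force: [-0.3, 0.1, 0.3]
finger_gap: 0.395
```

```bash
python3 - <<'E'
from h import *
s=manip.sense();print(s["t"],s["force"],s["finger_gap"])
save("wrist","pics/w19.png",(0,0,560,420),1.4)
d=save("wrist","pics/w19c.png",(210,180,330,280),6)
for X in((.508,-.0145,.0505),(.5306,.0281,.042)): print(proj(d,X))
g=[.508,-.0142]
rows([g+[.06],g+[.036]],[1.083]*2)
E
```

```text
23.7 [-0.33809624  0.10001568  0.25202132] 0.3947426359057173
(np.float64(266.6594753925593), np.float64(230.66393274101188))
(np.float64(266.4973567593283), np.float64(141.3559324238197))
now [ 0.5088 -0.0141  0.0999] phi 1.084 tilt [-2.7e-03  2.0e-04 -1.0e+00]
[-0.04, -0.06, 3.99, 0.1, -0.04, -0.05, 6.39, 0.1]
```

View pics/w19.png

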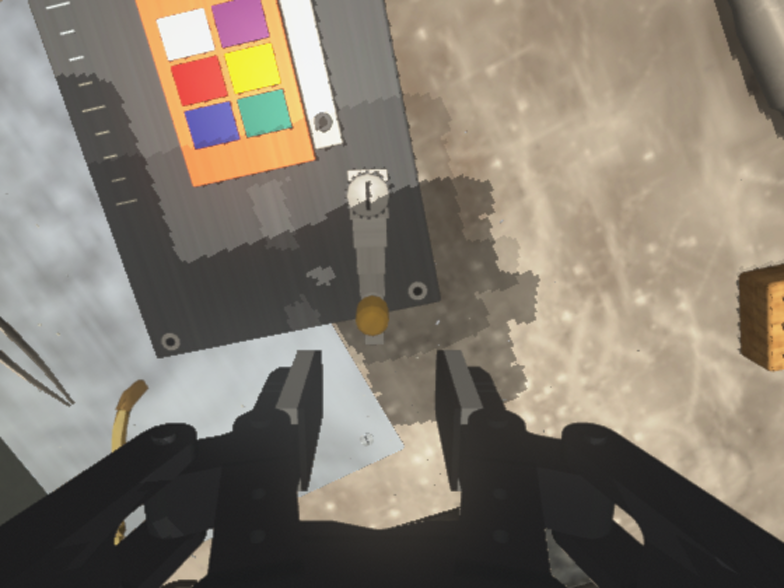

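View pics/w19c.png

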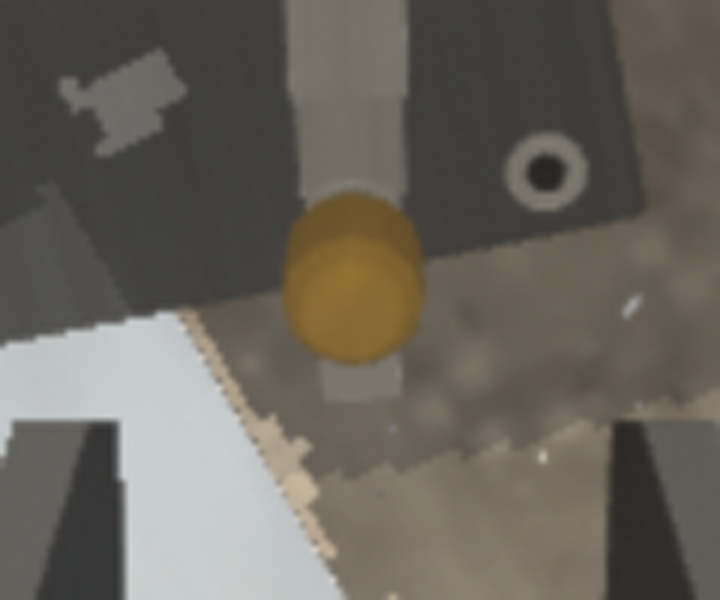

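{"api": "drive_tool", "payload": {
  "deltas": [0, -0.05, 2.0, 0, 0, -0.05, 4.0, 0, 0, -0.05, 5.3, 0, 0, -0.05, 6.1, 0, 0, -0.05, 6.5, 0, 0, -0.05, 6.5, 0, 0, -0.05, 6.5, 0]
}}

```text
t: 24.5
tcp_pos: [0.5086, -0.0138, 0.0353]
tool_rot: [0.857, 0.516, -0.001, -0.0]
force: [-0.0, 0.3, 0.8]
finger_gap: 0.395
```

```bash
python3 - <<'E'
from h import *
s=manip.sense();print(s["t"],s["tcp_pos"],s["force"],s["finger_gap"])
save("wrist","pics/w20.png",(150,160,410,355),3)
E
```

```text
24.5 [ 0.50861183 -0.01381908  0.03527629] [-0.04228786  0.31286856  0.78383493] 0.39454592790172127
```

View pics/w20.png

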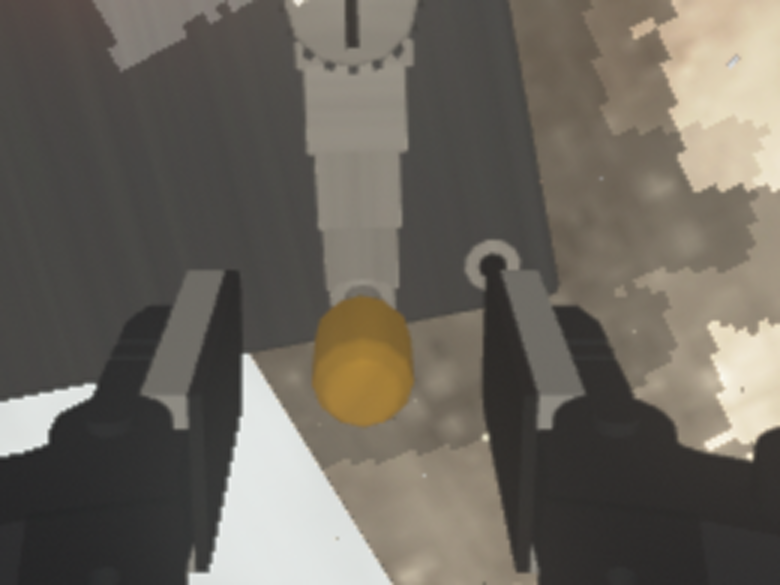

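Knob (363,360) sits centred between the pads. Close on it.

{"api": "drive_tool", "payload": {
  "deltas": [0, 0, 0, 0, 0, 0, 0, 0, 0, 0, 0, 0, 0, 0, 0, 0, 0, 0, 0, 0, 0, 0, 0, 0],
  "hand": 0.8,
  "squeeze": 30
}}

```text
t: 25.15
tcp_pos: [0.509, -0.0141, 0.0358]
tool_rot: [0.857, 0.516, -0.0, 0.0]
force: [-0.4, -0.8, 5.6]
finger_gap: 0.137
```

```bash
python3 - <<'E'
from h import *
s=manip.sense();print(s["t"],s["tcp_pos"],s["force"],s["finger_gap"])
arc([-45])
E
```

```text
25.15 [ 0.50904606 -0.01411734  0.0357773 ] [-0.35976193 -0.79822939  5.59306726] 0.13741063112441354
r 0.04740122362465338 a -2.0428458721889085 phi-a+pi 6.268614965634455 clip val -4.496845872188908
now [ 0.509  -0.0141  0.0358] phi 1.084 tilt [-6.e-04 -4.e-04 -1.e+00]
[1.34, -3.37, 0.0, 45.0]
```

{"api": "drive_tool", "payload": {
  "deltas": [0.05, 0, -0.25, 0, 0.1, 0, -0.45, 0, 0.15, 0, -0.65, 0, 0.2, 0, -0.85, 0, 0.25, 0, -1.0, 0, 0.25, 0, -1.05, 0, 0.25, 0, -1.05, 0]
}}

```text
t: 25.85
tcp_pos: [0.51, -0.0113, 0.0459]
tool_rot: [0.857, 0.516, -0.0, -0.0]
force: [3.9, 4.5, -13.2]
finger_gap: 0.136
```

```bash
python3 - <<'E'
from h import *
s=manip.sense();print(s["t"],s["tcp_pos"],s["force"],s["finger_gap"])
arc([-5*i for i in range(1,13)],r=.0448)
E
```

```text
25.85 [ 0.51004444 -0.01133047  0.04594247] [  3.94667585   4.52773619 -13.18978558] 0.1362325395103827
r 0.04446676436666707 a -2.051347564166739 phi-a+pi 6.2768123370000195 clip val -4.505347564166739
now [ 0.51   -0.0113  0.0459] phi 1.084 tilt [-1.1e-03  3.0e-04 -1.0e+00]
[-0.02, -0.39, 0.0, 5.0, 0.03, -0.78, 0.0, 10.0, 0.11, -1.16, 0.0, 15.0, 0.23, -1.53, 0.0, 20.0, 0.37, -1.9, 0.0, 25.0, 0.55, -2.24, 0.0, 30.0, 0.76, -2.57, 0.0, 35.0, 1.0, -2.89, 0.0, 40.0, 1.26, -3.18, 0.0, 45.0, 1.55, -3.44, 0.0, 50.0, 1.85, -3.68, 0.0, 55.0, 2.18, -3.89, 0.0, 60.0]
```

{"api": "drive_tool", "payload": {
  "deltas": [0, -0.4, -0.07, 5, 0.05, -0.8, -0.07, 10, 0.1, -1.15, -0.07, 15, 0.25, -1.55, -0.07, 20, 0.4, -1.9, -0.07, 25, 0.55, -2.25, -0.07, 30, 0.75, -2.55, -0.07, 35, 1.0, -2.9, -0.07, 40, 1.25, -3.2, -0.07, 45, 1.55, -3.45, -0.07, 50, 1.85, -3.7, -0.07, 55, 2.2, -3.9, -0.07, 60]
}}

```text
t: 27.05
tcp_pos: [0.4855, 0.0258, 0.0466]
tool_rot: [1.0, 0.017, -0.001, 0.0]
force: [0.4, -1.6, -11.9]
finger_gap: 0.133
```

```bash
python3 - <<'E'
from h import *
s=manip.sense();print(s["t"],s["tcp_pos"],s["force"],s["finger_gap"])
save("wrist","pics/w21.png",(0,0,560,420),1.4)
arc([-5*i for i in range(1,9)]+[-41],r=.0448)
E
```

```text
27.05 [0.48546932 0.0258452  0.04657437] [  0.39448217  -1.59763064 -11.89946584] 0.13314164161731587
r 0.045210151041023 a -3.1020663235820445 phi-a+pi 6.275257478017947 clip val -5.556066323582044
now [0.4854 0.0263 0.0466] phi 0.032 tilt [-2.1e-03 -3.0e-04 -1.0e+00]
[0.05, -0.39, -0.0, 5.0, 0.1, -0.78, -0.0, 10.0, 0.18, -1.16, -0.0, 15.0, 0.3, -1.53, -0.0, 20.0, 0.45, -1.9, -0.0, 25.0, 0.62, -2.25, -0.0, 30.0, 0.83, -2.58, -0.0, 35.0, 1.07, -2.89, -0.0, 40.0, 1.12, -2.95, -0.0, 41.0]
```

View pics/w21.png

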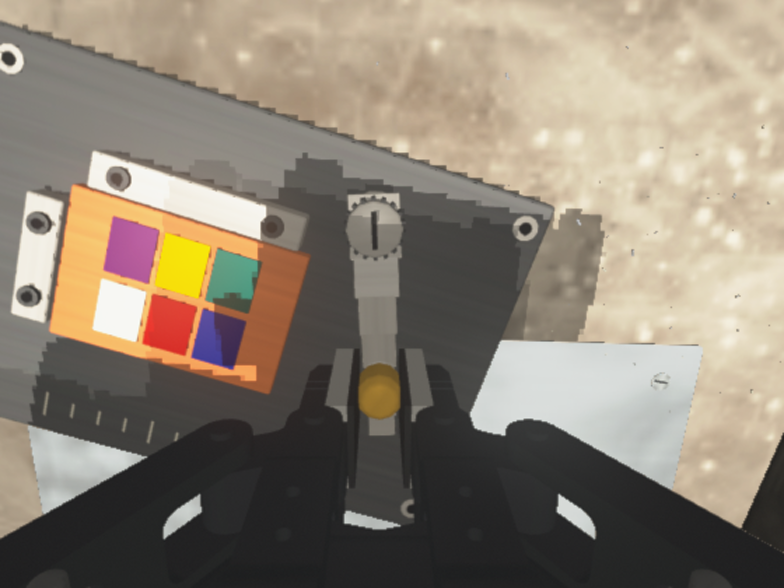

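{"api": "drive_tool", "payload": {
  "deltas": [0.05, -0.4, -0.05, 5, 0.1, -0.8, -0.05, 10, 0.2, -1.15, -0.05, 15, 0.3, -1.55, -0.05, 20, 0.45, -1.9, -0.05, 25, 0.6, -2.25, -0.05, 30, 0.8, -2.6, -0.05, 35, 1.0, -2.85, -0.05, 39.5, 1.12, -2.95, -0.05, 41.5, 1.12, -2.97, -0.05, 41.5]
}}

```text
t: 28.1
tcp_pos: [0.4948, 0.0559, 0.0467]
tool_rot: [0.941, -0.339, -0.002, 0.001]
force: [-0.6, -2.6, -11.8]
finger_gap: 0.137
```

```bash
python3 - <<'E'
from h import *
s=manip.sense();print(s["t"],s["tcp_pos"],s["force"],s["finger_gap"])
save("wrist","pics/w22.png",(0,0,560,420),1.4)
save("scene","pics/s22.png",(180,215,340,335),5)
arc([0])
E
```

```text
28.1 [0.4947662  0.05589564 0.04671777] [ -0.57572745  -2.57338721 -11.77449165] 0.13715944820478362
r 0.04532870974316796 a 2.480586095919863 phi-a+pi -0.02998436794757131 clip val 0.026586095919863162
now [0.4948 0.0559 0.0468] phi -0.691 tilt [-4.e-03 -6.e-04 -1.e+00]
[-0.0, -0.0, -0.0, -0.0]
```

View pics/w22.png

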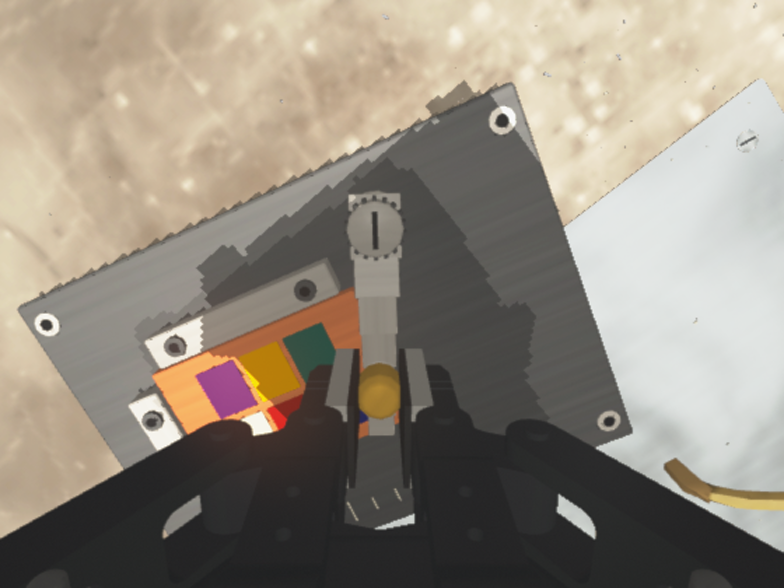

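View pics/s22.png

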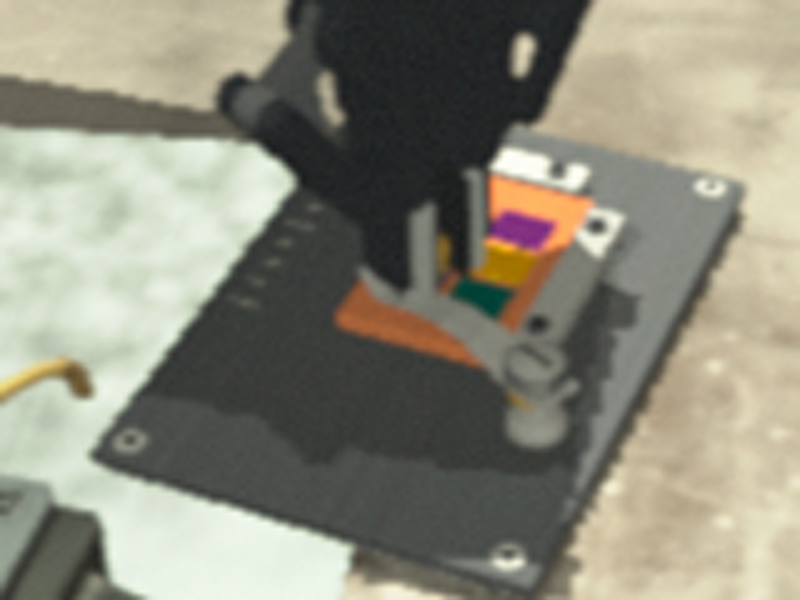

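```bash
python3 - <<'E'
from h import *
d=save("wrist","pics/w23.png",(230,140,310,320),4)
for z in (.026,.032):
  A=ray(d,375/1.4,229/1.4,.042);B=ray(d,381/1.4,433/1.4,z); v=B-A; print(np.hypot(v[0],v[1]),np.arctan2(v[1],v[0])+.272-2.726)
A=ray(d,375/1.4,229/1.4,.042);B=ray(d,380/1.4,396/1.4,.063); v=B-A; print(A,np.hypot(v[0],v[1]),np.arctan2(v[1],v[0])+.272-2.726)
print([proj(d,st(x,y,.020)) for x,y in((-24,-20),(-24,-6),(30,-20),(30,-6))])
E
```

```text
0.07689393099838708 0.02110120644440805
0.07311775515234194 0.021696314431465247
[0.5305631  0.02844664 0.042     ] 0.042180465273641485 0.02756087165028198
[(np.float64(296.4114485180015), np.float64(297.4562676677682)), (np.float64(271.6803118932329), np.float64(307.24194579346045)), (np.float64(252.53965222471518), np.float64(206.0803235843612)), (np.float64(226.2741237308892), np.float64(217.4167418993637))]
```

View pics/w23.png

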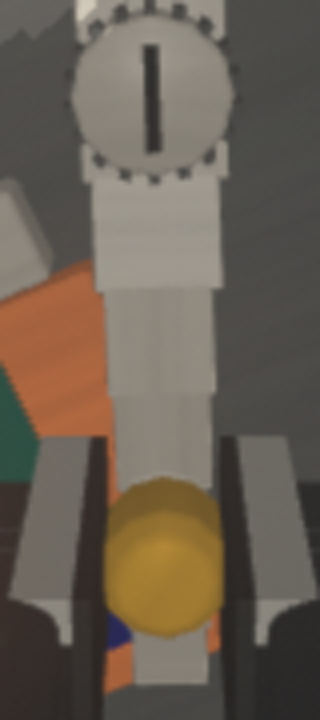

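{"api": "drive_tool", "payload": {
  "deltas": [-0.02, -0.05, 0.07, 0.6, -0.04, -0.08, 0.14, 1.2, -0.06, -0.08, 0.2, 1.2, -0.08, -0.08, 0.27, 1.2, -0.1, -0.08, 0.34, 1.2, -0.12, -0.08, 0.4, 1.2, -0.12, -0.08, 0.4, 1.2]
}}

```text
t: 28.95
tcp_pos: [0.4942, 0.0575, 0.043]
tool_rot: [0.937, -0.349, -0.002, 0.001]
force: [-2.3, -0.9, -6.2]
finger_gap: 0.142
```

```bash
python3 - <<'E'
from h import *
s=manip.sense();print(s["t"],s["tcp_pos"],s["force"],s["finger_gap"])
arc([0])
E
```

```text
28.95 [0.49424577 0.05748143 0.04296042] [-2.34523669 -0.85074816 -6.21693857] 0.1416810819056935
r 0.04674289666886246 a 2.4618725953528426 phi-a+pi -0.032550615028752894 clip val 0.00787259535284246
now [0.4942 0.0575 0.043 ] phi -0.712 tilt [-4.1e-03 -4.0e-04 -1.0e+00]
[0.0, 0.0, 0.0, -0.0]
```

{"api": "drive_tool", "payload": {
  "deltas": [0, 0, 0.05, 0, 0, 0, 0.1, 0, 0, 0, 0.1, 0, 0, 0, 0.1, 0]
}}

```text
t: 29.35
tcp_pos: [0.494, 0.0576, 0.042]
tool_rot: [0.937, -0.349, -0.002, 0.001]
force: [-2.0, 1.1, -4.1]
finger_gap: 0.139
```

```bash
python3 - <<'E'
from h import *
s=manip.sense();print(s["t"],s["tcp_pos"],s["force"],s["finger_gap"])
E
```

```text
29.35 [0.4940226  0.05763056 0.04201952] [-2.04745442  1.08014236 -4.0876519 ] 0.13882676389732812
```

{"api": "drive_tool", "payload": {
  "deltas": [0.04, 0, 0.05, 0, 0.05, 0, 0.1, 0, 0.05, 0, 0.1, 0, 0.05, 0, 0.1, 0]
}}

```text
t: 29.75
tcp_pos: [0.4938, 0.0577, 0.041]
tool_rot: [0.937, -0.349, -0.003, 0.001]
force: [-3.5, 2.8, -2.8]
finger_gap: 0.138
```

```bash
python3 - <<'E'
from h import *
s=manip.sense();print(s["t"],s["tcp_pos"],s["force"],s["finger_gap"])
E
```

```text
29.75 [0.49377919 0.05772538 0.04099011] [-3.53434237  2.78342023 -2.83554911] 0.1379925181251685
```

{"api": "drive_tool", "payload": {
  "deltas": [-0.05, 0, 0.03, 0, -0.1, 0, 0.06, 0, -0.1, 0, 0.06, 0, -0.1, 0, 0.06, 0]
}}

```text
t: 30.15
tcp_pos: [0.4936, 0.058, 0.0405]
tool_rot: [0.937, -0.349, -0.002, 0.001]
force: [-3.0, -0.6, -3.1]
finger_gap: 0.139
```

```bash
python3 - <<'E'
from h import *
s=manip.sense();print(s["t"],s["tcp_pos"],s["force"],s["ft_torque"],s["finger_gap"])
save("scene","pics/s24.png",(180,215,340,335),5)
save("wrist","pics/w24.png",(150,140,410,335),3)
E
```

```text
30.15 [0.4936335  0.05801523 0.04052314] [-2.97774403 -0.59190938 -3.08914473] [-0.19278622  0.17506338 -0.02132806] 0.1386269812461545
```

View pics/s24.png

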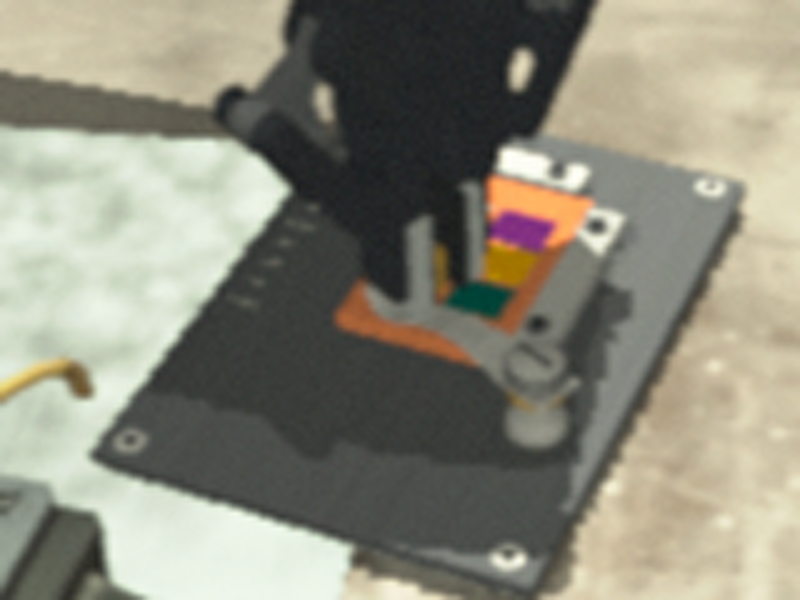

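View pics/w24.png

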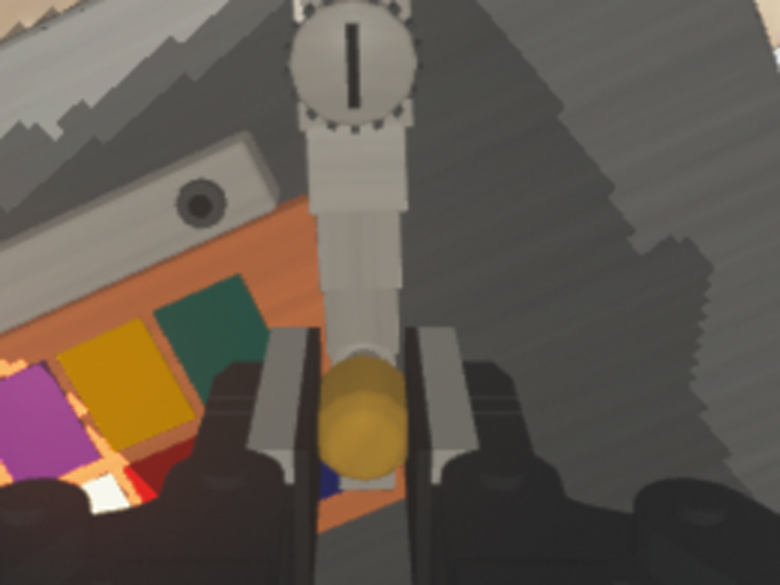

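{"api": "drive_tool", "payload": {
  "deltas": [-0.02, 0, 0.04, 0, -0.03, 0, 0.08, 0, -0.03, 0, 0.1, 0, -0.03, 0, 0.1, 0]
}}

```text
t: 30.65
tcp_pos: [0.4936, 0.0581, 0.0402]
tool_rot: [0.937, -0.349, -0.002, 0.001]
force: [-3.7, -2.0, 4.8]
finger_gap: 0.133
```

```bash
python3 - <<'E'
from h import *
s=manip.sense();print(s["t"],s["tcp_pos"],s["force"],s["ft_torque"],s["finger_gap"])
E
```

```text
30.65 [0.49363359 0.05809968 0.04020441] [-3.67463406 -1.98159739  4.82011342] [-0.2581058   0.4523663  -0.03760375] 0.13346377781946664
```

{"api": "drive_tool", "payload": {
  "deltas": [0, 0.02, 0.02, 0, 0, 0.03, 0.01, 0, 0, 0.03, 0.01, 0]
}}

```text
t: 30.95
tcp_pos: [0.4936, 0.058, 0.0403]
tool_rot: [0.937, -0.349, -0.001, 0.001]
force: [-1.9, 1.4, 2.5]
finger_gap: 0.136
```

```bash
python3 - <<'E'
from h import *
s=manip.sense();print(s["t"],s["tcp_pos"],s["force"],s["ft_torque"],s["finger_gap"])
E
```

```text
30.95 [0.49359864 0.0580211  0.04026242] [-1.85386907  1.43536953  2.50577785] [0.11228647 0.30634089 0.00948421] 0.13622052936881274
```

{"api": "drive_tool", "payload": {
  "deltas": [0, 0, 0.01, 0, 0, 0, 0.01, 0, 0, 0, 0.01, 0, 0, 0, 0.01, 0, 0, 0, 0.01, 0, 0, 0, -0.5, 0, 0, 0, -1.5, 0, 0, 0, -3.5, 0, 0, 0, -6, 0, 0, 0, -8, 0, 0, 0, -8, 0],
  "hand": 3.4
}}

```text
t: 32.05
tcp_pos: [0.4959, 0.0579, 0.1234]
tool_rot: [0.937, -0.349, 0.002, -0.0]
force: [0.1, -0.4, -0.4]
finger_gap: 0.398
```

```bash
python3 - <<'E'
from h import *
s=manip.sense();print(s["t"],s["tcp_pos"],s["force"])
save("wrist","pics/w25.png",(0,0,560,420),1.4)
g=np.array([.4,.10,.25]);p=s["tcp_pos"]
rows([[.45,.08,.16],[.41,.09,.21],[.38,.10,.26],[.36,.11,.30]],[-.71]*4)
E
```

```text
32.05 [0.49592074 0.05790794 0.12340789] [ 0.14583106 -0.41091787 -0.37418679]
now [0.4949 0.058  0.1221] phi -0.712 tilt [ 1.1e-03 -7.0e-04 -1.0e+00]
[-4.84, 1.27, -3.8, -0.1, -8.51, 3.12, -8.8, -0.1, -11.43, 4.33, -13.81, -0.1, -13.59, 4.88, -17.81, -0.1]
```

View pics/w25.png

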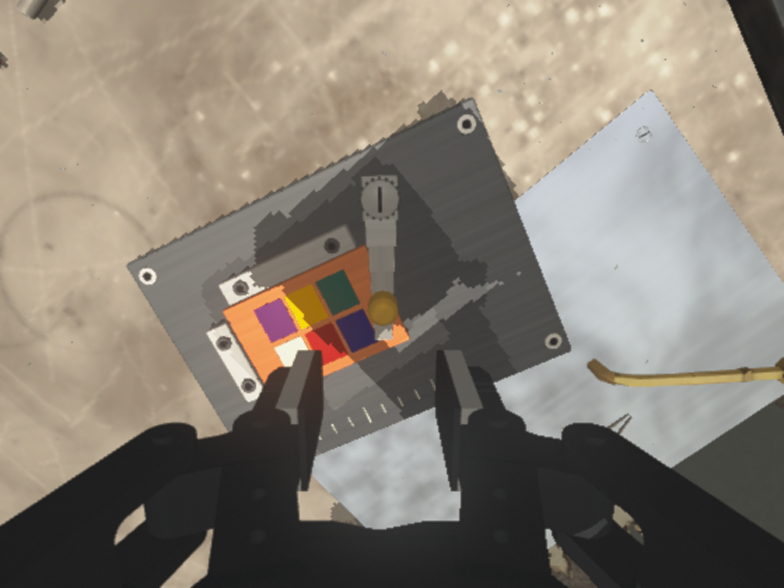

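Looks right; retract to clear the top camera view and check.

{"api": "drive_tool", "payload": {
  "deltas": [-2, 0.5, -3, 0, -4.8, 1.3, -5.5, 0, -7, 2.3, -9, 0, -9.5, 3.2, -12, 0, -11.5, 4, -15, 0, -12, 4, -17, 0, -12, 4, -17, 0]
}}

```text
t: 32.8
tcp_pos: [0.3781, 0.1067, 0.2937]
tool_rot: [0.937, -0.348, 0.003, -0.001]
force: [0.1, -0.4, 0.8]
finger_gap: 0.399
```

```bash
python3 - <<'E'
from h import *
s=manip.sense();print(s["t"],s["tcp_pos"],s["force"])
save("wrist","pics/w26.png",(0,0,560,420),1.4)
d=save("top","pics/t26.png",(280,150,420,260),5.7)
save("scene","pics/s26.png",(180,215,340,335),5)
E
```

```text
32.8 [0.37813785 0.10666953 0.29371881] [ 0.12231712 -0.37595804  0.84160233]
```

View pics/t26.png

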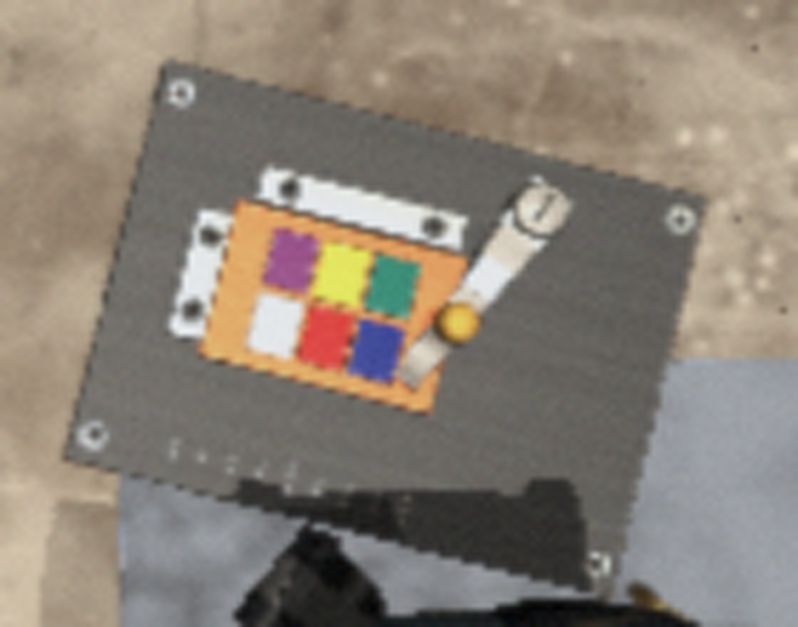

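View pics/s26.png

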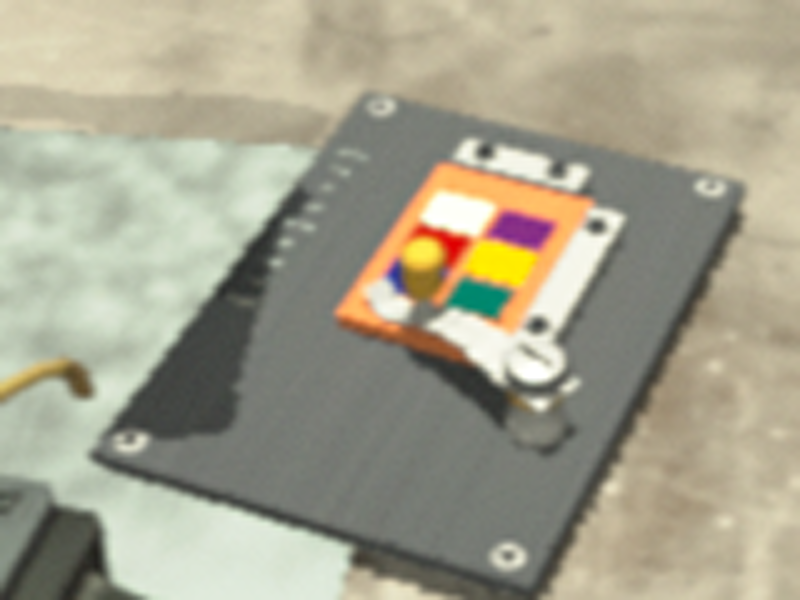

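```bash
python3 - <<'E'
from h import *
d=manip.snapshot("top")
def q(c,z): return inst(ray(d,280+(c[0]+.5)/5.7-.5,150+(c[1]+.5)/5.7-.5,z))
for c in((237,200),(467,256),(430,411),(202,353)): print("plate",q(c,.02))
print("blue right",q((406,340),.02),q((398,382),.02))
k=q((459,322),.0545);s=q((545,206),.042);print("knob",k,"screw",s)
for sc in (np.array([48,-37]),s):
  v=k-sc;a=np.arctan2(v[1],v[0]);print(np.hypot(*v),a-2.726,"tip",sc+62*np.array([np.cos(a),np.sin(a)]))
e=q((412,378),.022);v=e-np.array([48,-37]);print("end",e,np.arctan2(v[1],v[0])-2.726)
E
```

```text
plate [29.09 59.75]
plate [ 29.57 -19.68]
plate [-24.09 -19.78]
plate [-23.79  58.86]
blue right [-2.9  -6.42] [-17.25  -7.11]
knob [  3.51 -17.23] screw [ 48.9  -37.57]
48.68483336728185 -0.00256910951263567 tip [ -8.65789136 -11.82295994]
49.7389957679083 -0.005693703286456575 tip [ -7.67894689 -12.21605024]
end [-14.98 -11.08] 0.025161314706207527
```

View pics/w26.png

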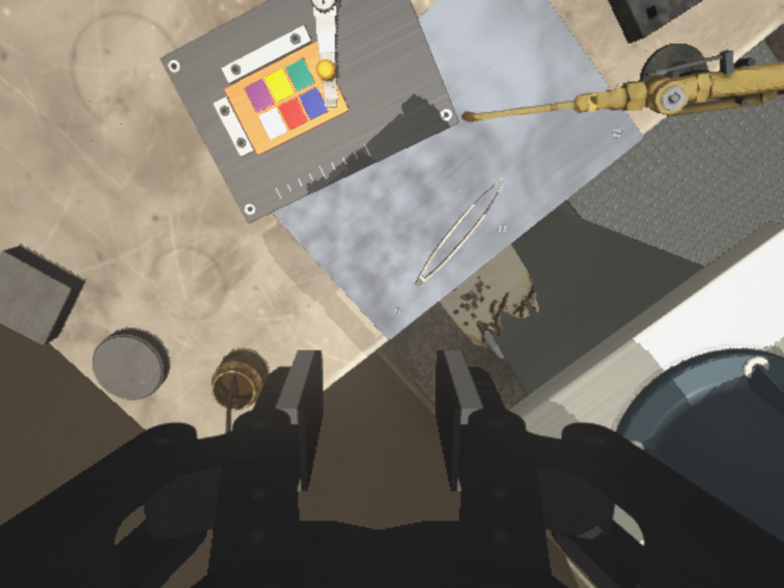

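```bash
python3 -c "
from station import manip
print(manip.sense()['t']);print(manip.sign_off())"
```

```text
33.0
the job is handed in; nothing more can be done
None
```

I swung the clip clear to about 1.78 rad and let it down off the plate. Then I pushed the plate home against the rear fence, the left stop and the rear fence again. The clip then went back over the plate and its tip was let down before I released it. The job was handed in at about 33 s, with the gripper well clear of everything.

- **Plate position:** in the last top view, its corners measured about (29.1, 59.8), (29.6, -19.7), (-24.1, -19.8) and (-23.8, 58.9) mm. Home is (30, 60), (30, -20), (-24, -20) and (-24, 60), so every corner is within about 1.1 mm. That is within the accuracy of my readings. Both pushes ended against a solid stop.
- **Clip:** it stands at about 0.00 rad by the knob, though the strip's end gave 0.025. The tip works out at about (-8, -12) mm, near the middle of the bare right margin (y -20 to -6).
- **Forces read at the wrist after each move:** the pushes peaked at about 4.9 N into the fence and 5.0 N into the stop.
    - **First grip on the knob:** closing the fingers pushed it down by 6.6 N. With the spring's 4 N, that puts about 9 N at the tip, on the enamel where the clip first stood. This was the closest to the 10 N limit.
    - **Final let-down:** this briefly reached 4.8 N at the knob, about 8 N at the tip. It was eased to 2.5 N before release.
    - **Between readings:** any brief peak between moves would not show in these figures.
- **Other things:** the flux jar stood upright in the final wrist view. I did not measure the jar or the blue tin again, but the arm did not go near either.

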